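# Load and close a ceramic resonator filter

### The arm

A 6-joint arm with a two-finger parallel gripper is mounted at the origin on the work surface. World frame = base frame: x ahead of the robot, y to its left, z up, the work surface at z = 0. Lengths are in mm, angles in degrees, forces in N, time in s.
With the tool pointing down it reaches from about 300 to 850 mm from the base axis. Payload 4.2 kg.
Tool frame: the origin (TCP) lies at the very end of the fingers, on their centre line; the grasp point (between the pads) lies 19 mm behind it; z points along the fingers, y is the direction in which the jaws open and shut (so a half turn about z gives the same grasp; the last joint's range is limited). The gripper opens to 91 mm and grips with 3 to 60 N. Pads are 32 mm wide; open, the fingers measure 118 mm over their backs; the gripper's body (76 mm by 178 mm) begins 60 mm behind the grasp point.
Start: joints at [-70.073, 18.312, 89.639, -0, 72.044, -1.146], TCP at [206.754, -536.562, 192.676] pointing down, gripper open.
Joint ranges: [-177.97, 177.97], [-48.28, 115.42], [12.27, 149.76], [-77.06, 257.06], [2.81, 150.46], [-146.56, 146.56]. Speed limits (degrees/s): [147.25, 147.25, 180, 180, 180, 180].

### API

Orientations are given as [roll, pitch, yaw] about the fixed x, y, z axes, in that order (R = Rz(yaw) Ry(pitch) Rx(roll)).
In Python, from workcell import monitor, eyes, job gives the robot as it stands.
- The arm moves only by the tool move_arm, never from a script. Its argument "increments" is a list that holds one entry, the list of rows, each a list of 7 numbers: the opening, from 0 (shut) to 1 (fully open), then the shift along the tool's x, y, z in cm, then the turn, a rotation vector about the tool's x, y, z in rad. In form: [[[jaw, x, y, z, ax, ay, az], ...]]. A call has 1 to 12 rows; each row shifts and turns the pose as measured when the row begins, along the tool's axes as they then stand; what a row does not reach is not made up. A row lasts 1/8 s, in which the tool goes at most 62.5 mm and 10.7 degrees, less where a joint would pass 70% of its speed; a pose out of reach is approached as far as the arm can. A call is refused whole if a number of a shift passes 6.25 or a number of a turn 0.188, either way. A call with a gripper value outside its range is refused whole. The fingers move at their own pace and stop on an object; "force" is the grip in N (left out, the last holds). Time passes only in rows, so rows that do not move let the fingers close. It gives the time, the measured TCP pose, the force and the opening at its end, in the units of the state.
- monitor.state(): the state, without advancing time (a new reading comes with each control period).
- eyes.grab_frame(name): name is "scene" or "side" or "wrist"; returns a dict with "color" (420x560x3 uint8, red, green, blue), "z_map" (420x560 float32, mm along the optical axis (not along the pixel's ray), 0 where there is no reading), "camera_matrix" (3x3 intrinsics, pixels), "dist_coeffs" ([k1, k2, p1, p2, k3] as OpenCV has them; the pictures are not rectified), "rvec" (rotation vector, rad) and "tvec" (3), from world to camera coordinates, as OpenCV has them. Camera axes: x right, y down, z forward; pixel columns grow to the right and rows downward; lengths in mm; the calibration is good to about 2 mm. A picture is of the moment at which its call begins.
- job.job_done(): hands the job in, once; it reports no verdict.
The state is a dict: "time_s": time; "qpos": joint angles; "qvel": joint speeds; "effort": joint torques, N m; "ee_pos": TCP position; "ee_rot": TCP orientation; "force": force on the tool from outside, world axes, zero at the start; "torque": the same for the moment, N m; "gripper_width": finger opening in mm.
Only numpy, scipy, OpenCV 4.12 (cv2) and the standard library are available. Lean on these libraries where they do the work, as an engineer would, in place of code of your own. Each camera call takes 0.05 s, during which the arm holds its last target. There are 200 camera calls.

### The job

Push the blue folding dust cover of the chassis fully open until its two panels stand folded flat against each other. Then put every brown ceramic resonator puck from the mat into a cavity of its own in the filter housing, flat inside the white support dish, and only then set the loose aluminium cover on the housing so that it sits level and fully down all round. The ceramic is brittle and the dust cover thin: grip the pucks only lightly, push gently, set everything down softly, and leave the other bench things where they are.

Things in the scene. Friction and masses are not known exactly. Their poses are not given: they have to be found in the camera images.
- chassis: Fixed grey sheet-metal chassis, open on top, 210 (its x) x 250 (its y) x 88 mm high, walls 3 mm. Origin: centre of its underside on the bench; at yaw 0 its x points away from the robot, its y to the robot's left. The filter housing (see rim_mid) stands inside, 14 to 15 mm clear of the walls on three sides; the 40 mm strip on the +y side holds electronics up to 55 mm above the bench.
- cav0 (a point): Middle of the white support dish in the cavity at the chassis's -x, -y corner, on its floor, 13 mm above the bench. The dish is 50 mm across and has a rim 4 mm high and 3 mm thick that keeps a puck from wandering (5 mm play all round); grip the puck above that rim. Axes as the chassis.
- cav1 (a point): The same for the cavity at -x, +y.
- cav2 (a point): The same for the cavity at +x, -y.
- cav3 (a point): The same for the cavity at +x, +y.
- rim_mid (a point): Centre of the square aluminium filter housing, at the height of its flat rim, 55 mm above the bench (20 mm from the chassis's centre towards its -y). The housing is 175 x 175 mm outside with 5 mm walls, its floor 10 mm above the bench; a cross of 5 mm walls of rim height, with gaps, parts it into 4 cavities of 80 x 80 mm. Axes as the chassis.
- hinge_mid (a point): Middle of the dust cover's fixed hinge line, which runs along the chassis's x on top of its +y wall, 90 mm above the bench. The cover's second panel hangs from the first one's far edge and its own far edge runs in guide rails at hinge height, so both panels always lean at the same angle, like a roof, and meet face to face when upright, the ridge 215 mm above the bench.
- fold_a (a joint): Angle of the first blue dust cover panel (each panel 204 x 125 x 3 mm) about the fixed hinge: 0 flat over the chassis, 1.571 upright: folded fully, a hard stop. It starts ajar and stays where it is left (friction). Pushing the bar level towards the hinge (chassis +y) folds it; 1 to 5 N on the bar move it. Thin: never push it with more than 30 N.
- fold_bar (a point): Middle of the steel push bar (10 mm thick, 110 mm long along the chassis's x, on two posts), 35 mm off the second panel's outer face, 12 mm up from its far edge. With a = fold_a the bar lies, from the hinge line, 238 cos a + 35 sin a mm towards the chassis's -y and 35 cos a + 12 sin a mm higher.
- lid: Loose aluminium housing cover, 187 x 187 mm, 250 g: 3 mm plate with a skirt 8 mm deep, 2 mm thick all round, that goes over the outside of the housing with 4 mm play each side, in any of its four square positions. Origin: centre of the skirt's lower edge, z up; seated, it lies 8 mm below the rim. Four brass screws 11 mm high, 42.5 mm off its middle lines. Set it down softly (under 60 N).
- lid_grip (a point): Centre of the cover's black lifting bar: 64 mm long along the cover's x, 10 mm thick, 12 mm high, on two feet; 33 mm above the cover's origin (22 mm above the plate's top), its top at 39 mm.
- puck0: Brown ceramic resonator puck, a cylinder 34 mm across and 20 mm high, 80 g, with a black dot on top; origin: centre of its underside. It starts on the 3 mm thick black mat; two to four pucks are present, the others are absent. Brittle: each finger must press it with less than 40 N (80 N in sum); a light 20 N grip holds it well; set it down softly, it must not meet chassis or housing with over 50 N.
- puck1: Brown ceramic resonator puck, a cylinder 34 mm across and 20 mm high, 80 g, with a black dot on top; origin: centre of its underside. It starts on the 3 mm thick black mat; two to four pucks are present, the others are absent. Brittle: each finger must press it with less than 40 N (80 N in sum); a light 20 N grip holds it well; set it down softly, it must not meet chassis or housing with over 50 N.
- puck2: Brown ceramic resonator puck, a cylinder 34 mm across and 20 mm high, 80 g, with a black dot on top; origin: centre of its underside. It starts on the 3 mm thick black mat; two to four pucks are present, the others are absent. Brittle: each finger must press it with less than 40 N (80 N in sum); a light 20 N grip holds it well; set it down softly, it must not meet chassis or housing with over 50 N.
- puck3: Brown ceramic resonator puck, a cylinder 34 mm across and 20 mm high, 80 g, with a black dot on top; origin: centre of its underside. It starts on the 3 mm thick black mat; two to four pucks are present, the others are absent. Brittle: each finger must press it with less than 40 N (80 N in sum); a light 20 N grip holds it well; set it down softly, it must not meet chassis or housing with over 50 N.
- adapter: Bystander: steel coaxial adapter, 22 mm across, 34 mm high, standing on the mat; origin under its centre.
- attenuator: Bystander: black attenuator with a brass end, 29 mm across, 40 mm high, standing on the mat; origin under its centre.
- spanner: Bystander: spanner lying beyond the cover.
- trimmer: Bystander: small screwdriver, 140 mm long, lying on the bench beyond the chassis.
- jar: Bystander: glass jar with a yellow cap, 56 mm across, 70 mm high.
There are look-alikes about, which are no part of the job. What is shaped like the puck3 but red or turquoise is not meant.

How it is judged:
By the outcome, as a careful person would: the job done as asked, in the order asked, and still so for the second after the job is handed in, with the robot touching nothing.
Of puck0, puck1, puck2, puck3 only 2 to 4 are there at a start; the rules pass over those that are not, and their reading is None.
At some moment in a run one of puck0, puck1, puck2, puck3 may be knocked a few centimetres aside while the robot is not near it.
It also fails if it takes over 210 s, if anything falls off the work surface, if the arm or the gripper's body presses on something with over 40 N, if the wrist force passes 120 N, or if a joint passes its speed limit or range.

## Working session

There is one attempt and no reset: what is moved stays moved. The work goes in short steps, Python scripts to look and compute and a tool call to move; the robot and the scene stay as the last step left them, time stands still between calls to the robot, and variables do not carry over. Pictures are saved under pics/ and viewed, about 12 in all and at most 16, crops included, and the job is handed in when it is done.

Besides the shell and the picture viewer there is one more tool, called after ">>>" in YAML: its name, and indented under it one key for each argument. move_arm: Moves the arm, as the interface text tells. Its arguments: {"type":"object","properties":{"increments":{"type":"array"},"force":{"type":"number"}},"required":["increments"]}

```bash
ls; mkdir -p pics
cat > h.py <<'E'
import numpy as np, cv2
from workcell import monitor, eyes, job
def grab(n):
    f=eyes.grab_frame(n); np.savez('/tmp/%s.npz'%n,**f); return f
def load(n): return dict(np.load('/tmp/%s.npz'%n))
def save(f,p,box=None,s=1):
    im=f['color'][:,:,::-1]
    if box: im=im[box[1]:box[3],box[0]:box[2]]
    cv2.imwrite('pics/'+p,cv2.resize(im,None,fx=s,fy=s,interpolation=cv2.INTER_CUBIC))
def cloud(f):
    "world xyz for every pixel (h,w,3), nan where no depth"
    h,w=f['z_map'].shape
    u,v=np.meshgrid(np.arange(w),np.arange(h))
    p=cv2.undistortPoints(np.stack([u,v],-1).reshape(-1,1,2).astype(np.float64),f['camera_matrix'],f['dist_coeffs']).reshape(h,w,2)
    z=np.where(f['z_map']>0,f['z_map'],np.nan).astype(float)
    c=np.dstack([p[...,0]*z,p[...,1]*z,z])
    R=cv2.Rodrigues(f['rvec'])[0]
    return (c-f['tvec'].reshape(3))@R
def proj(f,P):
    return cv2.projectPoints(np.array(P,float).reshape(-1,3),f['rvec'],f['tvec'],f['camera_matrix'],f['dist_coeffs'])[0].reshape(-1,2)
E
python3 - <<'E'
from h import *
print(monitor.state())
for n in ('scene','side','wrist'):
    f=grab(n); print(n,(-cv2.Rodrigues(f['rvec'])[0].T@f['tvec'].reshape(3)).round())
    save(f,n+'0.png',s=1.4)
E
```

```text
pics
{'time_s': 0.0, 'qpos': array([-7.00728348e+01,  1.83513109e+01,  8.97064130e+01, -1.65992127e-03,
        7.20446234e+01, -1.14682306e+00]), 'qvel': array([ 0.08252406, -0.08218576, -0.05271946,  0.04436706,  0.10400667,
        0.03754452]), 'effort': array([-1.58580511e-03, -4.12464845e+01, -2.31979144e+01,  7.24688522e-02,
        4.57023026e-02, -1.31415800e-04]), 'ee_pos': array([ 206.55024653, -536.03184664,  191.82359019]), 'ee_rot': array([-1.79897642e+02, -4.70583386e-04,  2.10745009e+01]), 'force': array([ 0.09409636,  0.81416504, -0.71213357]), 'torque': array([0.03874246, 0.01402715, 0.00797827]), 'gripper_width': 91.61984582886717}
scene [1392.  317. 1104.]
side [-277.  284.  873.]
wrist [ 270. -511.  386.]
```

View pics/scene0.png

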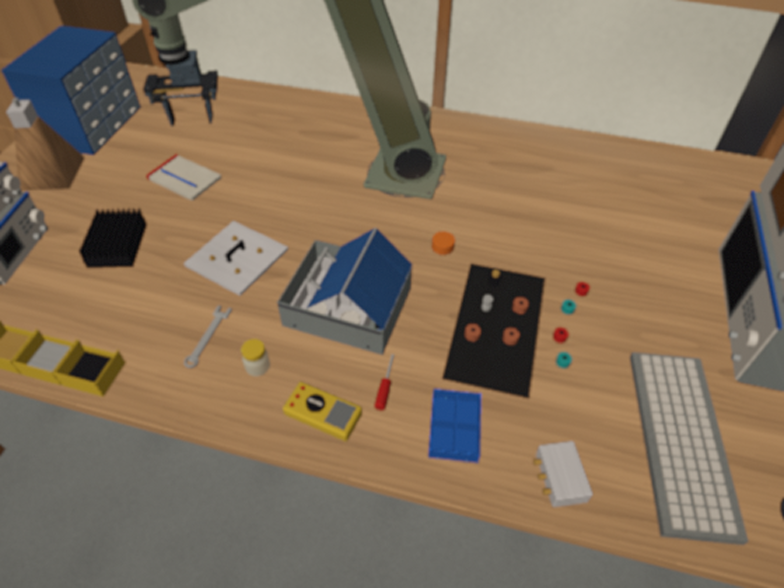

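View pics/side0.png

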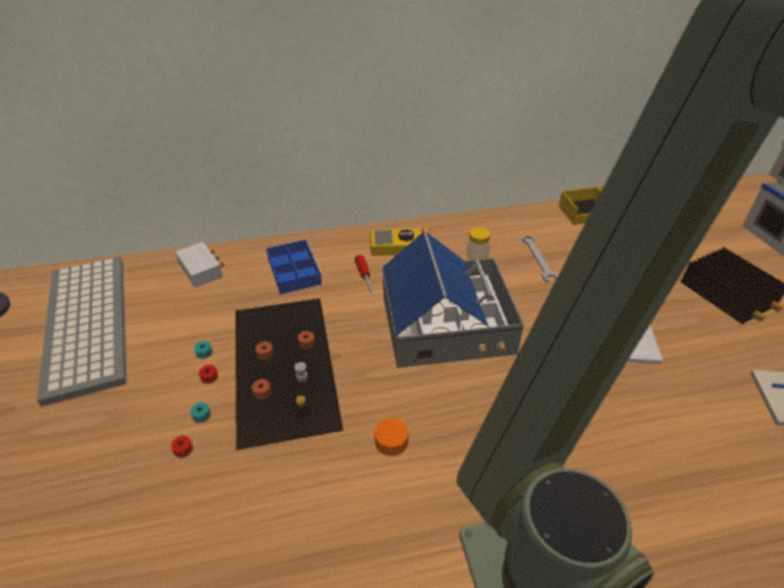

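Scene view (784 px wide) shows three brown pucks on the mat at (520,305), (473,332) and (511,336). The look-alikes off the mat are red at (582,288) and (560,335), turquoise at (568,306) and (564,360), and the orange disc at (443,243). The adapter is at (488,302), the attenuator at (495,275), the cover at (236,255) and the chassis with the blue roof at (345,290).

```bash
cat > meas.py <<'E'
from h import *
def pucks(f,prt=True):
    P=cloud(f); hsv=cv2.cvtColor(f['color'],cv2.COLOR_RGB2HSV).astype(int)
    z=P[...,2]
    m=((hsv[...,0]<15)|(hsv[...,0]>172))&(hsv[...,1]>90)&(hsv[...,2]>60)&(z>10)&(z<45)
    n,l,st,c=cv2.connectedComponentsWithStats(m.astype(np.uint8))
    out=[]
    for i in range(1,n):
        if st[i,4]<40: continue
        k=l==i; q=P[k]; zt=np.nanpercentile(q[:,2],90); t=q[q[:,2]>zt-4]
        (cx,cy),r=cv2.minEnclosingCircle(t[:,:2].astype(np.float32))
        mm=(t[:,:2].max(0)+t[:,:2].min(0))/2
        print('puck?',c[i].round(),st[i,4],np.median(hsv[k],0),'zt',zt.round(1),'circ',round(cx,1),round(cy,1),round(r,1),'mid',mm.round(1),'ext',(t[:,:2].max(0)-t[:,:2].min(0)).round(1))
    return out
E
python3 - <<'E'
from h import *; from meas import pucks
for n in ('scene','side'):
    f=load(n); P=cloud(f); print(n); pucks(f)
    hsv=cv2.cvtColor(f['color'],cv2.COLOR_RGB2HSV).astype(int)
    z=P[...,2]; x=P[...,0]; y=P[...,1]
    # chassis walls top
    blue=(hsv[...,0]>100)&(hsv[...,0]<125)&(hsv[...,1]>120)
    reg=(x>250)&(x<800)&(y>-150)&(y<330)
    k=reg&(z>82)&(z<94)&~blue&(hsv[...,1]<90)
    n_,l,st,c=cv2.connectedComponentsWithStats(cv2.dilate(k.astype(np.uint8),np.ones((3,3))))
    print('rim',k.sum(), cv2.minAreaRect(P[k][:,:2].astype(np.float32)), np.nanmedian(z[k]))
    kb=blue&reg&(z>92)&(z<230); print('blue',kb.sum(),np.nanpercentile(z[kb],[1,50,99]),P[kb][:,:2].min(0),P[kb][:,:2].max(0))
    # lid region
    k=(z>5)&(z<60)&(x>200)&(x<800)&(y<-120)&(y>-420)&(hsv[...,1]<40)&(hsv[...,2]>120)
    n_,l,st,c=cv2.connectedComponentsWithStats(k.astype(np.uint8))
    for i in range(1,n_):
        if st[i,4]>150:
            q=P[l==i]; print('lid?',c[i],st[i,4],cv2.minAreaRect(q[:,:2].astype(np.float32)),np.percentile(q[:,2],[5,50,95]))
    k=(z>25)&(z<60)&(x>200)&(x<900)&(y<-120)&(y>-420)
    n_,l,st,c=cv2.connectedComponentsWithStats(k.astype(np.uint8))
    for i in range(1,n_):
        if st[i,4]>20:
            q=P[l==i]; print('bar?',c[i],st[i,4],cv2.minAreaRect(q[:,:2].astype(np.float32)),np.percentile(q[:,2],[5,50,95]))
E
```

```text
scene
puck? [73. 10.] 116 [ 14. 135.  68.] zt 40.9 circ -666.7 -1433.0 106.2 mid [ -666.7 -1441.2] ext [212.5  25.1]
puck? [313.  61.] 46 [ 14.  119.5 129. ] zt 39.4 circ -463.5 1.2 15.3 mid [-464.1    1.1] ext [18.9 29.4]
puck? [554.  97.] 85 [ 13. 159. 114.] zt 40.1 circ -479.7 1083.0 30.0 mid [-479.7 1091.3] ext [60.  31.4]
puck? [ 44. 124.] 285 [ 14. 132.  80.] zt 41.3 circ 274.7 -983.2 70.5 mid [ 274.7 -965.4] ext [139.4  60.4]
puck? [115. 118.] 46 [  5.  154.5 152. ] zt 17.2 circ 175.4 -707.8 54.9 mid [ 176.1 -704.7] ext [106.8  36.5]
puck? [316. 172.] 211 [ 12. 208. 178.] zt 32.9 circ 280.0 168.2 31.0 mid [280.8 170.5] ext [59.2 53.8]
puck? [416. 205.] 67 [  1. 209. 150.] zt 23.8 circ 342.1 528.7 16.1 mid [342.2 529.6] ext [31.4 27.3]
puck? [372. 217.] 85 [  9. 159. 135.] zt 25.2 circ 436.7 391.9 18.5 mid [436.6 389.8] ext [36.3 32.7]
puck? [337. 237.] 92 [  9. 159. 136.] zt 25.4 circ 546.7 294.1 16.7 mid [546.  293.8] ext [31.  30.5]
puck? [365. 239.] 94 [  9. 159. 135.] zt 25.8 circ 533.7 380.9 17.4 mid [534.3 379.8] ext [33.7 32.2]
puck? [401. 238.] 91 [  1. 207. 151.] zt 2
[... 2068 characters left out ...]
414062, 216.81314086914062), 86.34471130371094) 86.44817922167981
blue 1870 [ 97.48800976 141.17994655 176.43965026] [436.13795028 -66.82948293] [644.6084292  118.37957744]
lid? [461.56890459 248.96113074] 283 ((375.2211608886719, -394.0015869140625), (49.34953308105469, 103.78703308105469), 40.789737701416016) [ 8.81463611 11.71642877 13.95851667]
bar? [341.16428571 176.20714286] 140 ((741.3818359375, -147.3248748779297), (54.55439758300781, 36.1505126953125), 71.63862609863281) [27.07392858 41.1377264  56.54686086]
bar? [356.26363636 210.35      ] 220 ((546.9136962890625, -124.85298156738281), (20.101228713989258, 180.7753448486328), 85.94602966308594) [26.93522049 46.45579885 58.95306838]
```

Run:
```python
from h import *
save(load('scene'),'crop1.png',(180,150,400,300),3.5)
```

```text
(no output)
```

View pics/crop1.png

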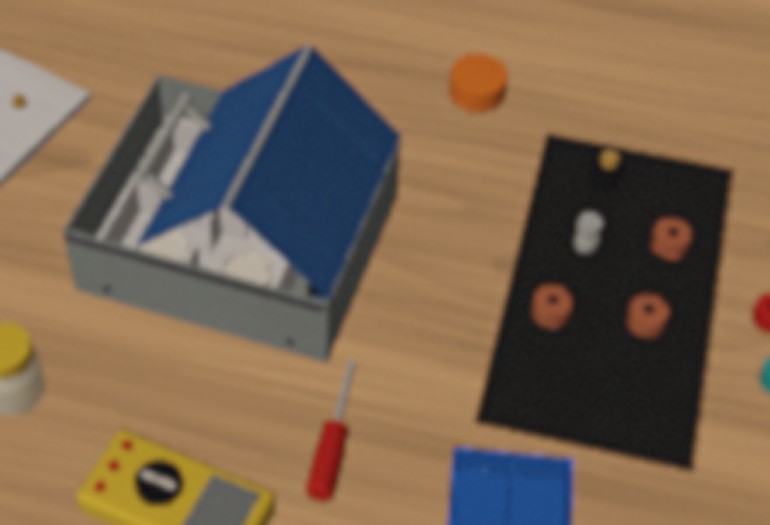

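Three brown pucks lie on the mat, at world ≈(436,389), (546,292) and (533,378), top z≈25. That height is right for a 20 mm puck on a 3 mm mat, and each is brown (hue 9, red is 1–4). The cover sits at about (457,-334) and the fold at a≈0.77. Next I refine the cover and chassis with the wrist camera.

```bash
cat > plan.py <<'E'
import sys, numpy as np
from workcell import monitor
from scipy.spatial.transform import Rotation as R
def plan(pos,yaw,n,jaw=1,prt=True):
    s=monitor.state(); p=np.array(s['ee_pos']); r0=R.from_euler('xyz',s['ee_rot'],degrees=True)
    r1=R.from_euler('xyz',[180,0,yaw],degrees=True)
    rv=(r0.inv()*r1).as_rotvec(); d=(np.array(pos)-p)/n
    print('from',p.round(1),s['ee_rot'].round(2),'F',s['force'].round(1),'w',round(s['gripper_width'],1))
    rows=[]
    for i in range(n):
        r=r0*R.from_rotvec(rv*i/n)
        rows.append([jaw]+list((r.inv().apply(d)/10).round(2))+list((rv/n).round(3)))
    print(str([rows]).replace(' ',''))
if __name__=='__main__':
    a=[float(v) for v in sys.argv[1:]]; plan(a[:3],a[3],int(a[4]),a[5] if len(a)>5 else 1)
E
python3 plan.py 413 -386 330 50 8
```

```text
from [ 206.6 -536.2  192. ] [-179.92    0.     21.07] F [ 0.   0.7 -0.2] w 91.3
[[[1,np.float64(3.08),np.float64(-0.83),np.float64(-1.72),np.float64(-0.0),np.float64(-0.0),np.float64(-0.063)],[1,np.float64(3.13),np.float64(-0.63),np.float64(-1.72),np.float64(-0.0),np.float64(-0.0),np.float64(-0.063)],[1,np.float64(3.16),np.float64(-0.43),np.float64(-1.72),np.float64(-0.0),np.float64(-0.0),np.float64(-0.063)],[1,np.float64(3.18),np.float64(-0.23),np.float64(-1.72),np.float64(-0.0),np.float64(-0.0),np.float64(-0.063)],[1,np.float64(3.19),np.float64(-0.03),np.float64(-1.72),np.float64(-0.0),np.float64(-0.0),np.float64(-0.063)],[1,np.float64(3.19),np.float64(0.17),np.float64(-1.72),np.float64(-0.0),np.float64(-0.0),np.float64(-0.063)],[1,np.float64(3.17),np.float64(0.37),np.float64(-1.72),np.float64(-0.0),np.float64(-0.0),np.float64(-0.063)],[1,np.float64(3.14),np.float64(0.57),np.float64(-1.72),np.float64(-0.0),np.float64(-0.0),np.float64(-0.063)]]]
```

>>> move_arm:
  increments:
    - [[1,3.1,-0.8,-1.7,0,0,-0.063],[1,3.1,-0.6,-1.7,0,0,-0.063],[1,3.15,-0.4,-1.7,0,0,-0.063],[1,3.2,-0.2,-1.7,0,0,-0.063],[1,3.2,0,-1.7,0,0,-0.063],[1,3.2,0.2,-1.7,0,0,-0.063],[1,3.2,0.4,-1.7,0,0,-0.063],[1,3.1,0.6,-1.7,0,0,-0.063],[1,0,0,0,0,0,0],[1,0,0,0,0,0,0]]

```text
time_s: 1.4
ee_pos: [418.1, -381.5, 327.7]
ee_rot: [-179.4, -0.2, 50.8]
force: [0.6, 0.8, 0.4]
gripper_width: 91.2
```

```bash
sed -i "s/print(str(\[rows\]).replace(' ',''))/print('[['+','.join('['+','.join('%g'%(v+0) for v in r)+']' for r in rows)+']]')/" plan.py
cat > lid.py <<'E'
from h import *
def lid(n,reg,zp=11,prt=True):
    f=load(n); P=cloud(f); x,y,z=P[...,0],P[...,1],P[...,2]
    hsv=cv2.cvtColor(f['color'],cv2.COLOR_RGB2HSV).astype(int)
    k=(z>zp-7)&(z<zp+7)&(x>reg[0])&(x<reg[1])&(y>reg[2])&(y<reg[3])&(hsv[...,1]<60)&(hsv[...,2]>90)
    n_,l,st,c=cv2.connectedComponentsWithStats(k.astype(np.uint8)); i=1+st[1:,4].argmax()
    q=P[l==i]; print('plate',st[i],cv2.minAreaRect(q[:,:2].astype(np.float32)),np.percentile(q[:,2],[5,50,95]))
    k=(z>zp+17)&(z<zp+40)&(x>reg[0])&(x<reg[1])&(y>reg[2])&(y<reg[3])
    n_,l,st,c=cv2.connectedComponentsWithStats(k.astype(np.uint8)); i=1+st[1:,4].argmax()
    q=P[l==i]; print('bar',c[i],cv2.minAreaRect(q[:,:2].astype(np.float32)),np.percentile(q[:,2],[5,50,95]))
E
python3 - <<'E'
from h import *; from lid import lid
f=grab('wrist'); save(f,'wlid.png',s=1.2); lid('wrist',(300,600,-480,-190))
E
python3 plan.py 537 -80 340 86 8
```

```text
plate [  197    34   166   169 15860] ((457.2093200683594, -333.8774719238281), (187.20291137695312, 186.9918975830078), 72.94187927246094) [11.01070188 12.52652766 14.07098794]
bar [282.27138643 122.71681416] ((457.27716064453125, -334.8146057128906), (10.043880462646484, 64.1400146484375), 73.32166290283203) [38.88658894 40.49689797 41.99391096]
from [ 418.1 -381.5  327.7] [-179.45   -0.19   50.74] F [-0.2  0.5  0.6] w 91.2
[[[1,3.86,-1.24,-0.13,-0.001,-0.001,-0.077],[1,3.94,-0.93,-0.13,-0.001,-0.001,-0.077],[1,4,-0.63,-0.14,-0.001,-0.001,-0.077],[1,4.04,-0.32,-0.14,-0.001,-0.001,-0.077],[1,4.05,-0.01,-0.14,-0.001,-0.001,-0.077],[1,4.04,0.3,-0.15,-0.001,-0.001,-0.077],[1,4.01,0.61,-0.15,-0.001,-0.001,-0.077],[1,3.95,0.92,-0.15,-0.001,-0.001,-0.077]]]
```

View pics/wlid.png

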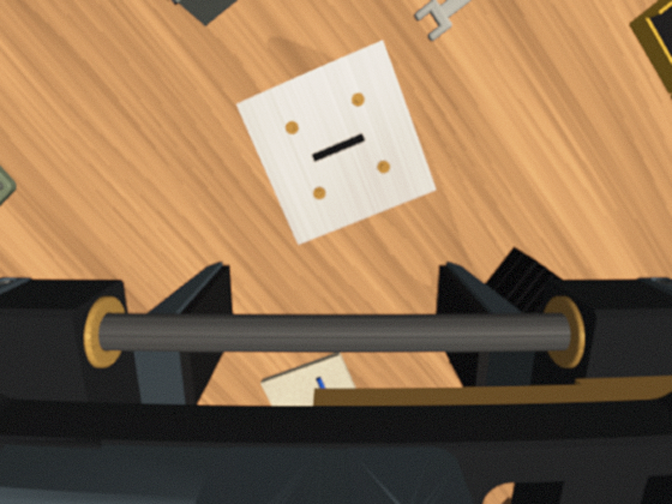

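The wrist view shows the cover at (337,142) px with its bar in the middle. That gives a centre of (457,-334) and a yaw of -16.9°, and the sizes match exactly.

>>> move_arm:
  increments:
    - [[1,3.6,-1.2,-0.8,0,0,-0.077],[1,3.6,-0.9,-0.8,0,0,-0.077],[1,3.6,-0.6,-0.8,0,0,-0.077],[1,3.6,-0.3,-0.8,0,0,-0.077],[1,3.6,0,-0.8,0,0,-0.077],[1,3.6,0.3,-0.8,0,0,-0.077],[1,3.6,0.6,-0.8,0,0,-0.077],[1,3.5,0.9,-0.8,0,0,-0.077],[1,0,0,0,0,0,0],[1,0,0,0,0,0,0]]

```text
time_s: 2.7
ee_pos: [520.6, -111.5, 387.1]
ee_rot: [-178.8, -0.6, 85.9]
force: [0.5, 0.1, -0.8]
gripper_width: 91.1
```

Run:
```python
from h import *
print(monitor.state()['ee_pos'])
f=grab('wrist'); save(f,'wch.png',s=1.2)
P=cloud(f); x,y,z=P[...,0],P[...,1],P[...,2]
hsv=cv2.cvtColor(f['color'],cv2.COLOR_RGB2HSV).astype(int)
reg=(x>400)&(x<690)&(y>-160)&(y<150)
blue=(hsv[...,0]>100)&(hsv[...,0]<125)&(hsv[...,1]>120)
k=reg&(z>80)&(z<97)&~blue
k=cv2.morphologyEx(k.astype(np.uint8),cv2.MORPH_OPEN,np.ones((2,2)))>0
print('chassis',k.sum(),cv2.minAreaRect(P[k][:,:2].astype(np.float32)),np.median(z[k]))
k=reg&(z>105)&(z<140)&~blue&(y<20); k=cv2.morphologyEx(k.astype(np.uint8),cv2.MORPH_OPEN,np.ones((2,2)))>0
print('bar',k.sum(),cv2.minAreaRect(P[k][:,:2].astype(np.float32)),np.median(z[k]))
kb=blue&reg&(z>95)&(z<230); print('ridge',np.percentile(z[kb],[1,50,99]))
k=reg&(z>50)&(z<62)
print('rim',k.sum(),cv2.minAreaRect(P[k][:,:2].astype(np.float32)),np.median(z[k]))
```

```text
[ 520.62739817 -111.54125879  387.14150365]
chassis 1048 ((nan, nan), (0.0, 0.0), 0.0) nan
bar 787 ((nan, nan), (0.0, 0.0), 0.0) nan
ridge [ 98.73626931 146.22408579 179.56561254]
rim 1007 ((531.6212158203125, -96.59495544433594), (65.79930114746094, 204.1520233154297), 86.2984619140625) 56.41837872682499
```

View pics/wch.png

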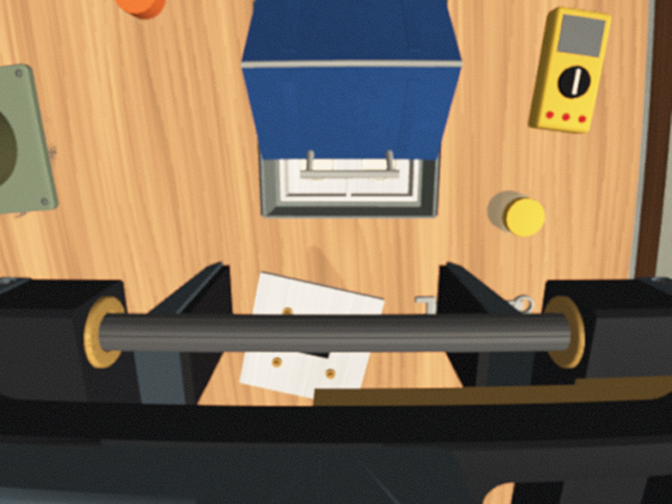

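The wrist view shows the blue roof with its steel bar at (350,173) px and the chassis -y wall at row 210. I'll get the numbers from this frame without the NaNs.

```bash
python3 - <<'E'
from h import *
f=load('wrist'); P=cloud(f); x,y,z=P[...,0],P[...,1],P[...,2]
hsv=cv2.cvtColor(f['color'],cv2.COLOR_RGB2HSV).astype(int)
reg=(x>400)&(x<690)&(y>-160)&(y<150)
blue=(hsv[...,0]>100)&(hsv[...,0]<125)&(hsv[...,1]>120)
def rep(nm,k):
    q=P[k]; q=q[~np.isnan(q[:,0])]; print(nm,len(q),cv2.minAreaRect(q[:,:2].astype(np.float32)),np.median(q[:,2]),q.min(0).round(1),q.max(0).round(1))
    return q
op=lambda k:cv2.morphologyEx((k&~np.isnan(x)).astype(np.uint8),cv2.MORPH_OPEN,np.ones((2,2)))>0
q=rep('chassis',op(reg&(z>82)&(z<95)&~blue&(y<-70)))
rep('bar',op(reg&(z>112)&(z<140)&~blue&(y<20)&(hsv[...,1]<70)))
E
python3 plan.py 530 -135 240 86 6 0
```

```text
chassis 847 ((533.9744873046875, -107.35238647460938), (83.59732818603516, 254.9508819580078), 86.31417083740234) 88.25166149334753 [ 404.5 -156.6   -2. ] [662.2 -71.7  92. ]
bar 686 ((537.39501953125, -75.10902404785156), (29.53400993347168, 137.536376953125), 85.98677062988281) 128.47726404221385 [467.8 -94.4   9.1] [605.2 -57.1 131.8]
from [ 520.6 -111.6  387.2] [-178.79   -0.63   85.89] F [ 0.2 -0.4 -0. ] w 91.1
[[[0,-0.41,0.24,2.44,-0.004,-0.002,0],[0,-0.4,0.23,2.45,-0.004,-0.002,0],[0,-0.4,0.22,2.45,-0.004,-0.002,0],[0,-0.39,0.21,2.45,-0.004,-0.002,0],[0,-0.39,0.2,2.45,-0.004,-0.002,0],[0,-0.38,0.19,2.45,-0.004,-0.002,0]]]
```

>>> move_arm:
  increments:
    - [[0,0,-0.2,3.5,-0.004,-0.002,0],[0,0,0.25,3.5,-0.004,-0.002,0],[0,0,0.2,3.5,-0.004,-0.002,0],[0,0,0.2,3.5,-0.004,-0.002,0],[0,0,0.2,3.5,-0.004,-0.002,0],[0,0,0.2,2.5,-0.004,-0.002,0],[0,0,0,0,0,0,0]]

```text
time_s: 3.62
ee_pos: [522.3, -120.2, 179.7]
ee_rot: [179.9, 0.2, 84.9]
force: [0.7, -0.4, -0.3]
gripper_width: 23.7
```

```bash
python3 plan.py 531 -113 98 86 6 0
```

```text
from [ 522.3 -120.2  179.7] [179.95   0.21  84.92] F [ 0.7 -0.4 -0.3] w 23.7
[[[0,0.14,0.13,1.36,0,0.001,-0.003],[0,0.14,0.13,1.36,0,0.001,-0.003],[0,0.14,0.13,1.36,0,0.001,-0.003],[0,0.13,0.13,1.36,0,0.001,-0.003],[0,0.13,0.13,1.36,0,0.001,-0.003],[0,0.13,0.14,1.36,0,0.001,-0.003]]]
```

>>> move_arm:
  increments:
    - [[0,0.1,0.15,1.4,0,0,-0.003],[0,0.1,0.15,1.4,0,0,-0.003],[0,0.1,0.15,1.4,0,0,-0.003],[0,0.1,0.15,1.4,0,0,-0.003],[0,0.1,0.15,1.4,0,0,-0.003],[0,0.1,0.15,1.0,0,0,-0.003],[0,0,0,0,0,0,0],[0,0.6,0,0,0,0,0],[0,0.6,0,0,0,0,0],[0,0.6,0,0,0,0,0]]

```text
time_s: 4.88
ee_pos: [536.0, -97.8, 97.3]
ee_rot: [179.6, 0.3, 85.9]
force: [-0.5, -1.8, -1.5]
gripper_width: 0.3
```

>>> move_arm:
  increments:
    - [[0,0.7,0,0,0,0,0],[0,0.7,0,0,0,0,0],[0,0.7,0,0.2,0,0,0],[0,0.7,0,0.2,0,0,0],[0,0.7,0,0.2,0,0,0],[0,0.7,0,0.2,0,0,0]]

```text
time_s: 5.62
ee_pos: [539.8, -53.3, 89.5]
ee_rot: [179.5, 0.4, 85.9]
force: [0.3, -1.4, -0.2]
gripper_width: 0.6
```

>>> move_arm:
  increments:
    - [[0,0.8,0,0.1,0,0,0],[0,0.8,0,0.1,0,0,0],[0,0.8,0,0.1,0,0,0],[0,0.8,0,0.1,0,0,0],[0,0.8,0,0,0,0,0],[0,0.8,0,0,0,0,0],[0,0.8,0,0,0,0,0],[0,0.8,0,0,0,0,0],[0,0.8,0,0,0,0,0]]

```text
time_s: 6.75
ee_pos: [544.5, 23.8, 83.9]
ee_rot: [179.6, 0.3, 85.9]
force: [-0.7, -1.1, -0.3]
gripper_width: 0.5
```

>>> move_arm:
  increments:
    - [[0,0.5,0,0,0,0,0],[0,0.5,0,0,0,0,0],[0,0.5,0,0,0,0,0],[0,0.5,0,0,0,0,0],[0,0.3,0,0,0,0,0],[0,0.2,0,0,0,0,0]]

```text
time_s: 7.5
ee_pos: [546.5, 50.8, 83.9]
ee_rot: [179.6, 0.3, 86.0]
force: [-0.8, -0.4, -0.3]
gripper_width: 0.4
```

>>> move_arm:
  increments:
    - [[0,0.15,0,0,0,0,0],[0,0.15,0,0,0,0,0],[0,0.15,0,0,0,0,0],[0,0.15,0,0,0,0,0]]

```text
time_s: 8.0
ee_pos: [547.0, 57.1, 84.0]
ee_rot: [179.6, 0.3, 85.9]
force: [-0.6, -0.7, -0.0]
gripper_width: 0.5
```

>>> move_arm:
  increments:
    - [[0,0.15,0,0,0,0,0],[0,0.15,0,0,0,0,0]]

```text
time_s: 8.25
ee_pos: [547.3, 60.2, 84.0]
ee_rot: [179.6, 0.3, 85.9]
force: [0.1, -0.4, -0.5]
gripper_width: 0.8
```

>>> move_arm:
  increments:
    - [[0,0.15,0,0,0,0,0],[0,0.15,0,0,0,0,0]]

```text
time_s: 8.5
ee_pos: [547.4, 61.9, 84.1]
ee_rot: [179.6, 0.5, 86.0]
force: [-0.0, -6.4, 1.9]
gripper_width: 0.3
```

>>> move_arm:
  increments:
    - [[0,0.15,0,0,0,0,0],[0,0.15,0,0,0,0,0]]

```text
time_s: 8.75
ee_pos: [547.4, 61.9, 84.4]
ee_rot: [179.6, 0.9, 86.1]
force: [-0.5, -6.3, 1.1]
gripper_width: -0.1
```

Contact with the hard stop at 6 N. I'll back off, rise and check.

>>> move_arm:
  increments:
    - [[0,-2,0,0,0,-0.01,0],[0,-3,0,0,0,0,0],[0,-3,0,-1,0,0,0],[1,-3,0,-4,0,0,0],[1,-3,0.1,-5,0,0,0],[1,-2,0.1,-5,0,0,0],[1,-1,0.2,-5,0,0,0],[1,0,0.2,-5,0,0,0],[1,0,0.2,-4,0,0,0],[1,0,0,0,0,0,0],[1,0,0,0,0,0,0]]

```text
time_s: 10.12
ee_pos: [539.7, -111.0, 385.3]
ee_rot: [179.6, 1.1, 85.8]
force: [-1.5, 0.2, -1.7]
gripper_width: 77.7
```

```bash
cat > ch.py <<'E'
from h import *
from scipy.optimize import least_squares
def chassis(f,yr=(-160,150)):
    P=cloud(f); x,y,z=P[...,0],P[...,1],P[...,2]
    hsv=cv2.cvtColor(f['color'],cv2.COLOR_RGB2HSV).astype(int)
    reg=(x>400)&(x<690)&(y>yr[0])&(y<yr[1])&~np.isnan(x)
    blue=(hsv[...,0]>100)&(hsv[...,0]<125)&(hsv[...,1]>120)
    def rect(nm,lo,hi,zc):
        k=reg&(z>lo)&(z<hi)&~blue
        q=P[k][:,:2]; print(nm,len(q),cv2.minAreaRect(q.astype(np.float32)),np.median(z[k]).round(1)); return q
    rect('chassis',83,94,88); rect('housing',50,60,55)
    kb=blue&reg&(z>95); print('blue ztop',np.percentile(z[kb],99),P[kb].min(0),P[kb].max(0))
E
python3 - <<'E'
from h import *; from ch import chassis
from meas import pucks
for n in('side','wrist'):
    f=grab(n); print(n); chassis(f)
    if n=='side': pucks(f)
w=load('wrist')['color']; s=load('side')['color']
cv2.imwrite('pics/after_fold.png',np.vstack([cv2.resize(w[:250],(600,268)),cv2.resize(s[150:290,250:400],(600,330)) if 0 else cv2.resize(s[130:280,200:400],(436,327))[:, :].copy() if 0 else cv2.resize(s[130:280,150:425],(600,327))])[:,:,::-1])
E
```

```text
side
chassis 253 ((539.1043090820312, 25.52080535888672), (184.07711791992188, 219.59930419921875), 86.10852813720703) 86.2
housing 550 ((541.0713500976562, 24.508766174316406), (180.2525634765625, 216.0959930419922), 85.94073486328125) 54.6Traceback (most recent call last):
  File "<stdin>", line 4, in <module>
  File "ch.py", line 12, in chassis
    kb=blue&reg&(z>95); print('blue ztop',np.percentile(z[kb],99),P[kb].min(0),P[kb].max(0))
                                          ~~~~~~~~~~~~~^^^^^^^^^^
    return _quantile_unchecked(
        a, q, axis, out, overwrite_input, method, keepdims, weights)
    return _ureduce(a,
                    func=_quantile_ureduce_func,
    ...<5 lines>...
                    overwrite_input=overwrite_input,
                    method=method)
    r = func(a, **kwargs)
    result = _quantile(arr,
                       quantiles=q,
    ...<2 lines>...
                       out=out,
                       weights=wgt)
    slices_having_nans = np.isnan(arr[-1, ...])
                                  ~~~^^^^^^^^^
IndexError: index -1 is out of bounds for axis 0 with size 0
```

```bash
sed -i 's/kb=blue&reg&(z>95);/kb=blue\&reg\&(z>95); kb.any() and/' ch.py
python3 - <<'E'
from h import *; from ch import chassis
from meas import pucks
f=load('side'); pucks(f)
f=grab('scene'); print('scene'); chassis(f); pucks(f)
f=grab('wrist'); print('wrist'); chassis(f)
w=load('wrist')['color']; s=load('scene')['color']
cv2.imwrite('pics/after_fold.png',np.vstack([cv2.resize(w[:250],(600,268)),cv2.resize(s[130:280,150:425],(600,327))])[:,:,::-1])
E
```

```text
puck? [258. 190.] 117 [  3. 198. 141.] zt 26.4 circ 752.3 132.8 34.8 mid [752.3 136.9] ext [69.5 20. ]
puck? [218. 242.] 109 [  9. 171. 126.] zt 24.5 circ 546.0 289.7 18.5 mid [546.1 290.1] ext [36.7 31.4]
puck? [188. 249.] 116 [  9.  172.5 125.5] zt 25.0 circ 533.1 376.1 17.0 mid [532.4 375.8] ext [31.2 31.3]
puck? [148. 266.] 130 [  3. 210. 154.] zt 21.9 circ 497.0 487.1 17.9 mid [496.7 486.6] ext [34.2 32. ]
puck? [186. 277.] 136 [  9.  174.  129.5] zt 25.1 circ 435.8 386.7 17.0 mid [435.7 386.3] ext [33.9 31.8]
puck? [279. 311.] 504 [ 12. 226. 201.] zt 32.3 circ 278.2 167.6 29.8 mid [278.  167.2] ext [56.7 58.3]
puck? [129. 317.] 178 [  3.  207.5 160. ] zt 22.7 circ 342.0 525.9 18.2 mid [341.7 526.1] ext [32.3 33.3]
scene
chassis 416 ((538.59423828125, -7.1355743408203125), (256.3359680175781, 220.07568359375), 85.51233673095703) 86.3
housing 725 ((538.4569091796875, -8.004730224609375), (252.15065002441406, 215.23158264160156), 85.88609313964844) 54.6
blue ztop 202.4331695401008 [460.40939366 108.0564967   96.94889275] [651.00134566 126.4084334  203.81665024]
puck? [73. 10.] 119
[... 906 characters left out ...]
mid [545.7 293.5] ext [35.2 29.7]
puck? [365. 239.] 92 [  9. 159. 136.] zt 25.8 circ 534.9 380.6 18.4 mid [534.4 379.7] ext [33.7 32.1]
puck? [401. 238.] 85 [  1. 207. 151.] zt 22.6 circ 497.5 490.7 16.6 mid [498.3 490.7] ext [30.2 31.9]
puck? [273. 281.] 189 [  1. 210. 150.] zt 26.6 circ 756.7 140.4 35.3 mid [756.7 139.7] ext [70.4 20.6]
wrist
chassis 2314 ((537.1509399414062, -13.784713745117188), (237.24978637695312, 219.3094940185547), 85.64875793457031) 87.8
housing 3543 ((537.8682861328125, -7.603363037109375), (243.75399780273438, 205.9922332763672), 86.02289581298828) 56.3
blue ztop 525.4724383162179 [ 475.38327081 -125.42356493  414.99777552] [597.91511408 -65.23940229 525.77724959]
```

View pics/after_fold.png

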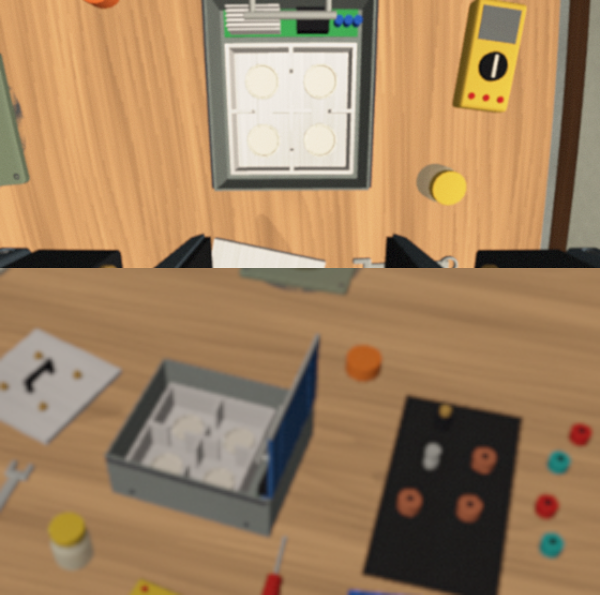

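The cover stands upright, and all four dishes are visible in the wrist view near (262,80), (320,80), (262,140) and (319,140) px. Next I fit the dishes and the housing.

Run:
```python
from h import *
f=load('wrist'); P=cloud(f); x,y,z=P[...,0],P[...,1],P[...,2]
hsv=cv2.cvtColor(f['color'],cv2.COLOR_RGB2HSV).astype(int)
reg=(x>430)&(x<650)&(y>-125)&(y<75)
k=reg&(z<25)&(z>8)&(hsv[...,1]>22)&(hsv[...,0]>15)&(hsv[...,0]<40)
k=cv2.morphologyEx(k.astype(np.uint8),cv2.MORPH_OPEN,np.ones((3,3)))
n,l,st,c=cv2.connectedComponentsWithStats(k); D=[]
for i in range(1,n):
    if st[i,4]>150:
        q=P[l==i]; print(c[i].round(),st[i,4],q.mean(0).round(1),cv2.minEnclosingCircle(q[:,:2].astype(np.float32))); D.append((q[:,:2].min(0)+q[:,:2].max(0))/2)
D=np.array(D); print(D.round(1),D.mean(0))
# housing rim
t=np.deg2rad(-4); ex=np.array([np.cos(t),np.sin(t)]); ey=np.array([-np.sin(t),np.cos(t)])
k=reg&(z>49)&(z<62)&(hsv[...,1]<60)
q=P[k]; print(len(q)); 
c=np.array([537,-28]); u=(q[:,:2]-c)@ex; v=(q[:,:2]-c)@ey
for nm,a in(('u',u),('v',v)):
    h,e=np.histogram(a,np.arange(-110,111,2)); print(nm,[(int(b),int(m)) for b,m in zip(e,h) if m>60])
s=load('scene'); Q=cloud(s); m=(abs(Q[...,0]-545)<110)&(abs(Q[...,1]-115)<30)&(Q[...,2]>195); print('top',np.percentile(Q[m][:,2],[50,95,99]),m.sum(),Q[m].mean(0), Q[m].min(0),Q[m].max(0))
```

```text
[244.  76.] 628 [496.3  17.1  15.5] ((495.73895263671875, 17.91911506652832), 25.530399322509766)
[302.  76.] 481 [586.3  11.1  15.5] ((581.76953125, 11.620621681213379), 25.382675170898438)
[298. 130.] 779 [575.6 -72.8  15.2] ((575.6216430664062, -73.10102844238281), 26.580440521240234)
[246. 131.] 748 [490.7 -67.   15.4] ((490.6363525390625, -67.38470458984375), 25.641733169555664)
[[496.   17.7]
 [581.5  11.4]
 [575.1 -73.2]
 [490.2 -67.7]] [535.71726702 -27.91552078]
2920
u [(-104, 192), (-88, 162), (-86, 174), (-84, 162), (-2, 112), (0, 125), (80, 92), (82, 178), (84, 163), (86, 70), (100, 192)]
v [(-86, 173), (-84, 158), (-82, 124), (-2, 107), (0, 147), (82, 219), (84, 177), (86, 168)]
top [214.58695002 219.67551888 221.66827916] 210 [555.25503945 117.76533563 211.56303631] [443.29141596 107.52043698 196.02113262] [650.97367629 126.92275047 223.07107752]
```

Housing fit: rim centre (536,-27.7), yaw -4.0°. The dishes agree with that model to 1 mm, and the ridge top at 215 means fully folded. Next I look at the mat from above.

```bash
python3 plan.py 500 230 340 90 12
```

```text
from [ 539.7 -110.7  385.1] [179.66   1.09  85.79] F [-0.3  0.8 -0. ] w 88.9
[[[1,2.81,-0.54,0.32,0,0.002,-0.006],[1,2.82,-0.52,0.32,0,0.002,-0.006],[1,2.82,-0.51,0.33,0,0.002,-0.006],[1,2.82,-0.49,0.33,0,0.002,-0.006],[1,2.82,-0.47,0.34,0,0.002,-0.006],[1,2.83,-0.45,0.34,0,0.002,-0.006],[1,2.83,-0.44,0.35,0,0.002,-0.006],[1,2.83,-0.42,0.35,0,0.002,-0.006],[1,2.83,-0.4,0.36,0,0.002,-0.006],[1,2.83,-0.38,0.36,0,0.002,-0.006],[1,2.84,-0.37,0.37,0,0.002,-0.006],[1,2.84,-0.35,0.37,0,0.002,-0.006]]]
```

>>> move_arm:
  increments:
    - [[0.7,3.2,-0.5,0.3,0,0.002,-0.006],[0.7,3.2,-0.5,0.3,0,0.002,-0.006],[0.7,3.2,-0.5,0.3,0,0.002,-0.006],[0.7,3.2,-0.5,0.3,0,0.002,-0.006],[0.7,3.2,-0.5,0.4,0,0.002,-0.006],[0.7,3.2,-0.5,0.4,0,0.002,-0.006],[0.7,3.2,-0.5,0.4,0,0.002,-0.006],[0.7,3.2,-0.4,0.4,0,0.002,-0.006],[0.7,3.2,-0.4,0.4,0,0.002,-0.006],[0.7,3.0,-0.4,0.4,0,0.002,-0.006],[0.7,0,0,0,0,0,0],[0.7,0,0,0,0,0,0]]

```text
time_s: 11.78
ee_pos: [500.7, 217.5, 329.0]
ee_rot: [-178.7, 0.2, 89.4]
force: [-0.4, -0.6, -0.7]
gripper_width: 63.7
```

```bash
python3 - <<'E'
from h import *; from meas import pucks
f=grab('wrist'); save(f,'mat.png',s=1.2); pucks(f)
P=cloud(f); z=P[...,2]; k=(z>28)&(z<55)&(P[...,0]>380)&(P[...,0]<620)&(P[...,1]>230)
n,l,st,c=cv2.connectedComponentsWithStats(k.astype(np.uint8))
for i in range(1,n):
    if st[i,4]>20: print('tall',c[i],P[l==i].mean(0).round(1))
E
python3 plan.py 545.9 291.9 60 86 8 0.7
```

```text
puck? [236.  40.] 515 [ 10. 153. 244.] zt 25.7 circ 434.6 389.8 17.1 mid [435.7 390.2] ext [31.8 32.6]
puck? [306.  47.] 514 [ 10. 153. 245.] zt 25.6 circ 532.0 380.2 16.9 mid [532.1 379.6] ext [32.9 32.2]
puck? [314. 111.] 429 [ 10. 152. 245.] zt 25.7 circ 545.0 293.6 16.7 mid [545.2 294. ] ext [31.2 31.8]
puck? [152. 188.] 219 [ 11. 195. 244.] zt 30.7 circ 288.7 177.0 27.2 mid [291.1 177.5] ext [36.7 45.1]
puck? [449. 213.] 754 [  1. 198. 243.] zt 27.1 circ 755.0 138.1 35.0 mid [755.  140.3] ext [69.7 22.3]
tall [198.15584416  93.92207792] [382.6 318.6  33.7]
tall [250.3923445   97.57416268] [455.6 312.2  38.3]
from [500.7 217.5 329. ] [-1.7867e+02  1.7000e-01  8.9350e+01] F [0.6 0.5 0.5] w 64.1
[[[0.7,0.95,0.63,3.35,-0.003,0,0.007],[0.7,0.95,0.62,3.35,-0.003,0,0.007],[0.7,0.95,0.6,3.35,-0.003,0,0.007],[0.7,0.96,0.58,3.35,-0.003,0,0.007],[0.7,0.96,0.57,3.35,-0.003,0,0.007],[0.7,0.96,0.55,3.36,-0.003,0,0.007],[0.7,0.96,0.53,3.36,-0.003,0,0.007],[0.7,0.97,0.52,3.36,-0.003,0,0.007]]]
```

View pics/mat.png

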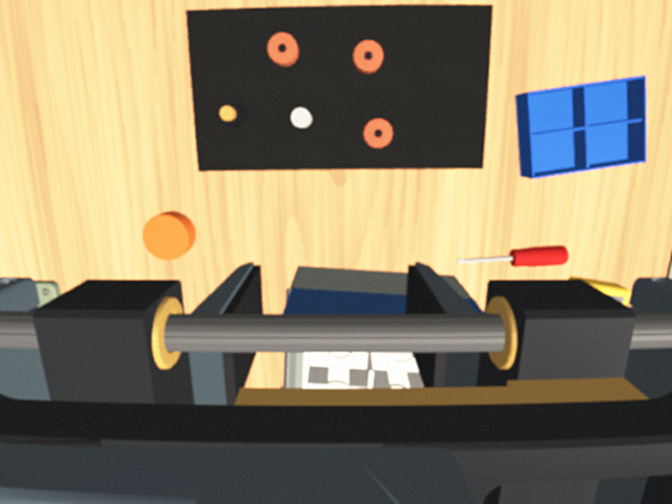

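The close view confirms three orange-brown pucks on the mat at (283,48), (368,55) and (378,133) px, with the adapter at (301,117) and the attenuator at (228,113). I start with puck B at (545,293).

>>> move_arm:
  increments:
    - [[0.7,1.0,0.6,3.4,-0.003,0,0.007],[0.7,1.0,0.6,3.4,-0.003,0,0.007],[0.7,1.0,0.6,3.4,-0.003,0,0.007],[0.7,1.0,0.6,3.4,-0.003,0,0.007],[0.7,1.0,0.6,3.4,-0.003,0,0.007],[0.7,1.0,0.6,3.4,-0.003,0,0.007],[0.7,1.0,0.5,3.4,-0.003,0,0.007],[0.7,0.9,0.5,2.8,-0.003,0,0.007],[0.7,0,0,0,0,0,0]]

```text
time_s: 12.95
ee_pos: [553.4, 285.5, 57.3]
ee_rot: [179.5, 0.2, 85.3]
force: [-0.7, 0.1, -0.7]
gripper_width: 63.8
```

```bash
python3 plan.py 545 293.3 10 86 5 0.7
```

```text
from [553.4 285.5  57.3] [179.53   0.24  85.27] F [-0.7  0.1 -0.7] w 63.8
[[[0.7,0.15,-0.19,0.94,0.002,0.001,-0.003],[0.7,0.14,-0.19,0.94,0.002,0.001,-0.003],[0.7,0.14,-0.18,0.94,0.002,0.001,-0.003],[0.7,0.14,-0.18,0.94,0.002,0.001,-0.003],[0.7,0.14,-0.18,0.95,0.002,0.001,-0.003]]]
```

>>> move_arm:
  increments:
    - [[0.7,0.2,-0.3,0.9,0.002,0.001,-0.003],[0.7,0.2,-0.3,0.9,0.002,0.001,-0.003],[0.7,0.2,-0.2,0.9,0.002,0.001,-0.003],[0.7,0.15,0,0.9,0.002,0.001,0],[0.7,0,0,0.7,0,0,0],[0.7,0,0,0,0,0,0]]
  force: 18

```text
time_s: 13.7
ee_pos: [547.6, 293.3, 15.3]
ee_rot: [179.7, -0.2, 85.7]
force: [0.1, -0.2, 0.6]
gripper_width: 64.1
```

```bash
python3 plan.py 545 293.3 10 86 1 0.7
```

```text
from [547.6 293.3  15.3] [ 1.7974e+02 -1.6000e-01  8.5750e+01] F [ 0.1 -0.2  0.6] w 64.1
[[[0.7,-0.02,-0.26,0.53,0.005,-0.003,-0.004]]]
```

>>> move_arm:
  increments:
    - [[0.7,0,-0.25,0.4,0.002,0,0],[0.7,0,0,0.2,0,0,0],[0.3,0,0,0,0,0,0],[0.3,0,0,0,0,0,0],[0.3,0,0,0,0,0,0],[0.3,0,0,0,0,0,0],[0.3,0,0,0,0,0,0],[0.3,0,0,0,0,0,0]]
  force: 18

```text
time_s: 14.7
ee_pos: [545.7, 293.8, 9.8]
ee_rot: [179.8, -0.2, 85.7]
force: [-1.4, -0.0, 0.1]
gripper_width: 27.4
```

Run:
```python
from h import *; from meas import pucks
f=grab('scene'); pucks(f)
g=grab('wrist'); g2=grab('side')
a=cv2.resize(f['color'][150:270,300:440],(560,480)); b=cv2.resize(g['color'],(240,180)); c=cv2.resize(g2['color'][180:300,140:260],(240,240))
cv2.imwrite('pics/grip1.png',np.hstack([a,np.vstack([b,c,np.zeros((60,240,3),np.uint8)])])[:,:,::-1])
```

```text
puck? [73. 10.] 119 [ 14. 133.  69.] zt 40.3 circ -651.6 -1436.1 113.3 mid [ -651.6 -1437.9] ext [226.5  21.3]
puck? [110.  33.] 57 [ 13. 158. 114.] zt 40.5 circ -469.2 -1094.9 24.2 mid [ -469.4 -1097. ] ext [32.4 43.4]
puck? [554.  97.] 87 [ 13. 159. 115.] zt 39.9 circ -481.1 1087.8 26.1 mid [-481.9 1090.8] ext [49.3 28.6]
puck? [ 44. 124.] 267 [ 14. 131.  79.] zt 41.4 circ 275.5 -977.1 68.4 mid [ 275.5 -962.8] ext [136.7  67.3]
puck? [114. 119.] 45 [  5. 156. 151.] zt 19.1 circ 177.9 -700.8 52.8 mid [ 177.9 -701.3] ext [99.8 35.6]
puck? [316. 172.] 210 [ 12. 208. 179.] zt 32.7 circ 280.7 167.4 31.8 mid [279.4 170.7] ext [60.7 55.9]
puck? [416. 205.] 68 [  1. 207. 150.] zt 23.0 circ 341.6 528.7 17.9 mid [341.6 529.1] ext [35.9 27.7]
puck? [372. 217.] 85 [  9. 159. 135.] zt 26.1 circ 436.4 390.0 17.4 mid [436.4 389.8] ext [30.9 32.7]
puck? [365. 239.] 97 [  9. 159. 134.] zt 25.7 circ 534.1 379.8 17.5 mid [534.5 379.2] ext [30.9 31.2]
puck? [401. 238.] 88 [  1.  206.5 151. ] zt 23.3 circ 500.4 490.6 18.6 mid [499.9 490.4] ext [33.7 31.9]
puck? [273. 281.] 190 [  1.  210.  149.5] zt 26.4 circ 757.7 140.1 34.5 mid [757.7 138.9] ext [68.8 20.7]
```

View pics/grip1.png

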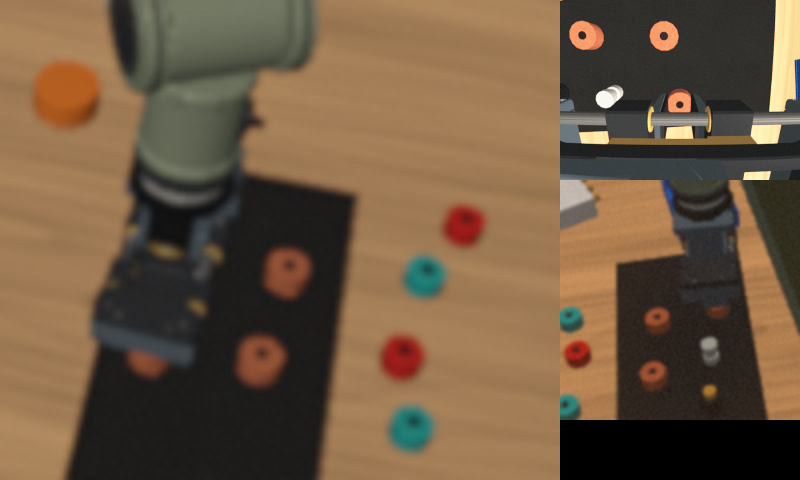

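Run:
```python
from h import *
g=load('wrist'); from meas import pucks; pucks(g)
s=monitor.state(); print(s['ee_pos'],s['gripper_width'])
P=cloud(g); hsv=cv2.cvtColor(g['color'],cv2.COLOR_RGB2HSV).astype(int)
k=(hsv[...,0]<15)&(hsv[...,1]>90)&(abs(P[...,0]-545)<45)&(abs(P[...,1]-293)<60)
q=P[k]; print(len(q),q.min(0),q.max(0),np.median(q,0))
# black dot inside
save(g,'grip1c.png',(200,180,380,300),4)
```

```text
puck? [60. 83.] 3840 [ 10. 148. 248.] zt 25.4 circ 435.3 390.2 17.6 mid [435.9 390.4] ext [33.8 33.5]
puck? [242.  83.] 3420 [ 11. 145. 249.] zt 25.4 circ 533.0 380.5 17.1 mid [533.  380.6] ext [33.8 33.5]
puck? [278. 236.] 2397 [ 11. 146. 249.] zt 25.5 circ 545.5 297.3 18.4 mid [544.8 297.2] ext [29.9 28.2]
[545.70991786 293.82122881   9.79866124] 27.344725392232885
3063 [500.04983625 235.1470421    0.8576385 ] [589.96828923 328.93297149 155.14718723] [545.7183943  301.05904034  24.57599764]
```

View pics/grip1c.png

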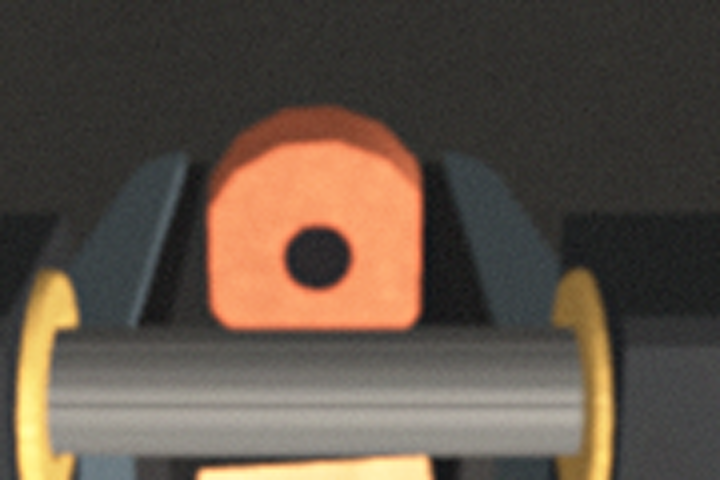

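>>> move_arm:
  increments:
    - [[0.25,0,0,0,0,0,0],[0.25,0,0,0,0,0,0],[0.25,0,0,-0.6,0,0,0],[0.25,0,0,-0.6,0,0,0],[0.25,0,0,0,0,0,0]]
  force: 18

```text
time_s: 15.48
ee_pos: [545.9, 293.9, 22.9]
ee_rot: [179.7, -0.2, 85.7]
force: [0.1, -0.9, 0.4]
gripper_width: 22.8
```

Run:
```python
from h import *
from meas import pucks
g=grab('wrist'); pucks(g); print(monitor.state()['gripper_width'],monitor.state()['force'])
```

```text
puck? [73. 85.] 3338 [ 11. 147. 248.] zt 25.4 circ 435.4 390.0 17.3 mid [435.4 390.3] ext [34.4 33.8]
puck? [244.  86.] 2956 [ 11. 145. 250.] zt 25.4 circ 532.8 380.4 17.1 mid [532.8 380.3] ext [33.8 33.5]
puck? [279. 232.] 2166 [ 11. 145. 249.] zt 25.3 circ 544.4 296.1 18.5 mid [545.2 294.8] ext [27.8 32.8]
22.739441118846152 [-0.78399283 -0.33701843  0.05578648]
```

Run:
```python
from h import *
f=grab('side'); g=grab('scene'); w=load('wrist')
s=monitor.state(); T=s['ee_pos']; print(T)
for n,F in(('side',f),('scene',g)): print(n,proj(F,[T,T+[0,0,19],[545,293,23],T+[13,0,0],T-[13,0,0]]).round(1).tolist())
print('wrist',proj(w,[T,[545,293,23]]).round(1).tolist())
u,v=proj(f,T)[0].astype(int); u2,v2=proj(g,T)[0].astype(int)
A=[cv2.resize(F['color'][y-35:y+30,x-40:x+40],(640,520),interpolation=cv2.INTER_CUBIC) for F,x,y in((f,u,v),(g,u2,v2))]
cv2.imwrite('pics/tips.png',cv2.resize(np.hstack(A),(800,325))[:,:,::-1])
```

```text
[545.35709936 293.61399484  22.12758144]
side [[217.1, 240.5], [216.4, 236.0], [217.3, 240.4], [216.7, 237.4], [217.6, 243.8]]
scene [[337.5, 235.8], [338.2, 232.1], [337.4, 235.5], [336.8, 238.9], [338.2, 232.6]]
wrist [[279.2, 235.6], [278.6, 237.1]]
```

View pics/tips.png

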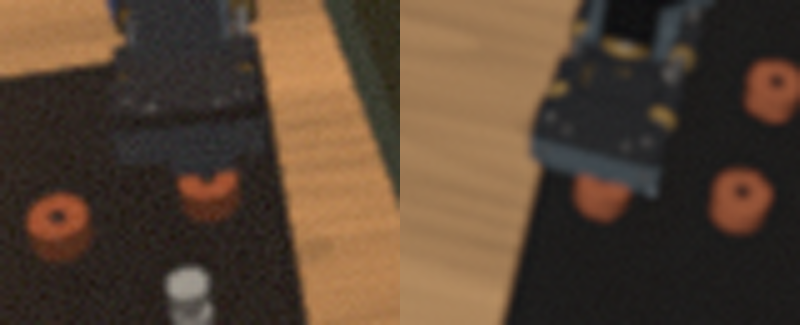

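Run:
```python
from h import *
w=load('wrist'); P=cloud(w); 
# finger pixels: print z and xyz along rows for columns around fingers
for v in (215,220,225,230,235,240,250):
    print(v,[(u,)+tuple(P[v,u].round().tolist()) for u in range(215,345,10)])
```

```text
215 [(215, 505.0, 305.0, 4.0), (225, 511.0, 304.0, 5.0), (235, 517.0, 303.0, 4.0), (245, 524.0, 303.0, 4.0), (255, 531.0, 303.0, 5.0), (265, 538.0, 308.0, 25.0), (275, 544.0, 307.0, 24.0), (285, 550.0, 307.0, 25.0), (295, 556.0, 307.0, 25.0), (305, 563.0, 300.0, 6.0), (315, 569.0, 300.0, 4.0), (325, 576.0, 299.0, 4.0), (335, 582.0, 299.0, 5.0)]
220 [(215, 504.0, 301.0, 5.0), (225, 511.0, 301.0, 4.0), (235, 517.0, 301.0, 6.0), (245, 529.0, 313.0, 51.0), (255, 534.0, 311.0, 45.0), (265, 538.0, 304.0, 23.0), (275, 544.0, 304.0, 24.0), (285, 550.0, 304.0, 25.0), (295, 555.0, 304.0, 26.0), (305, 560.0, 309.0, 45.0), (315, 565.0, 311.0, 51.0), (325, 576.0, 295.0, 3.0), (335, 582.0, 295.0, 5.0)]
225 [(215, 504.0, 298.0, 4.0), (225, nan, nan, nan), (235, 517.0, 297.0, 6.0), (245, 530.0, 313.0, 59.0), (255, 534.0, 312.0, 55.0), (265, 538.0, 301.0, 24.0), (275, 543.0, 301.0, 25.0), (285, 549.0, 301.0, 25.0), (295, 555.0, 300.0, 23.0), (305, 559.0, 310.0, 54.0), (315, 564.0, 310.0, 58.0), (325, 575.0, 293.0, 5.0), (335, 582.0, 292.0, 5.0)]
230 [(215, 503.0, 295.0, 5.0), (225, 510.0, 294.0, 5.0)
[... 671 characters left out ...]
 334.0, 135.0), (225, 533.0, 331.0, 129.0), (235, 528.0, 314.0, 81.0), (245, 531.0, 312.0, 76.0), (255, 534.0, 306.0, 60.0), (265, 537.0, 292.0, 24.0), (275, 543.0, 292.0, 25.0), (285, 549.0, 292.0, 26.0), (295, 555.0, 291.0, 26.0), (305, 558.0, 310.0, 76.0), (315, 562.0, 311.0, 80.0), (325, 566.0, 310.0, 79.0), (335, 562.0, 330.0, 133.0)]
250 [(215, 533.0, 334.0, 143.0), (225, 534.0, 331.0, 135.0), (235, 529.0, 313.0, 90.0), (245, 532.0, 312.0, 88.0), (255, 534.0, 300.0, 59.0), (265, 536.0, 286.0, 23.0), (275, 542.0, 285.0, 24.0), (285, 548.0, 285.0, 24.0), (295, 554.0, 285.0, 25.0), (305, 557.0, 306.0, 78.0), (315, 561.0, 310.0, 88.0), (325, 564.0, 311.0, 92.0), (335, 561.0, 330.0, 138.0)]
```

The wrist depth shows the real fingertips about 20 mm above the reported TCP (tips at z≈43 while `ee_pos` reads 22). The fingers therefore closed above the puck without touching it. I'll correct for that offset: reopen and descend gently while checking force.

>>> move_arm:
  increments:
    - [[0.7,0,0,0,0.003,0,0],[0.7,0,0,0,0,0,0],[0.7,0,0,0,0,0,0],[0.7,0,0,0,0,0,0],[0.7,0,0,0,0,0,0],[0.7,0,0,0,0,0,0],[0.7,0,0,0.6,0,0,0],[0.7,0,0,0.6,0,0,0],[0.7,0,0,0.6,0,0,0],[0.7,0,0,0.4,0,0,0],[0.7,0,0,0,0,0,0]]
  force: 18

```text
time_s: 17.0
ee_pos: [544.5, 293.3, -2.7]
ee_rot: [-179.9, -0.1, 85.7]
force: [-0.5, -0.2, -0.2]
gripper_width: 63.9
```

```bash
cat > tips.py <<'E'
from h import *
def tips(w):
    "lowest finger points seen by wrist camera"
    s=monitor.state(); T=np.array(s['ee_pos']); P=cloud(w)
    v,u=np.mgrid[0:420,0:560]
    hsv=cv2.cvtColor(w['color'],cv2.COLOR_RGB2HSV).astype(int)
    for nm,a,b in(('L',-75,-4),('R',4,75)):
        k=(P[...,0]-T[0]>a)&(P[...,0]-T[0]<b)&(abs(P[...,1]-T[1]-10)<20)&(P[...,2]>T[2]+14)&(P[...,2]<T[2]+32)&~((hsv[...,1]>110)&(hsv[...,0]<15))
        q=P[k]; print(nm,len(q),q.min(0).round(1) if len(q) else '',q.max(0).round(1) if len(q) else '')
    print('T',T.round(1),s['force'].round(1),s['gripper_width'])
E
python3 - <<'E'
from tips import *; from meas import pucks
w=grab('wrist'); tips(w); pucks(w)
E
```

```text
L 215 [504.9 290.2  18.9] [513.1 314.7  29.6]
R 221 [548.7 285.6  18.8] [584.7 309.1  29.5]
T [544.7 293.4  -2.4] [ 0.5  0.5 -0. ] 64.01986808592659
puck? [47. 79.] 4402 [ 11. 143. 250.] zt 25.4 circ 435.3 389.6 17.8 mid [435.3 390.1] ext [35.2 33.5]
puck? [242.  80.] 3918 [ 12. 140. 252.] zt 25.4 circ 532.9 380.4 17.0 mid [533.  380.4] ext [33.8 33.3]
puck? [281. 238.] 2349 [ 11. 142. 251.] zt 25.3 circ 545.3 295.1 16.7 mid [545.3 299.7] ext [33.2 23.5]
```

>>> move_arm:
  increments:
    - [[0.7,0.1,0,0.4,0,0,0],[0.7,0,0,0.3,0,0,0],[0.7,0,0,0.1,0,0,0],[0.3,0,0,0,0,0,0],[0.3,0,0,0,0,0,0],[0.3,0,0,0,0,0,0],[0.3,0,0,0,0,0,0],[0.3,0,0,0,0,0,0]]
  force: 18

```text
time_s: 18.05
ee_pos: [545.2, 294.7, -10.4]
ee_rot: [-180.0, -0.2, 85.7]
force: [0.4, 0.0, -0.6]
gripper_width: 33.1
```

Gripped (width 33.1). Lifting.

>>> move_arm:
  increments:
    - [[0.3,0,0,-1,0,0,0],[0.3,0,0,-2.5,0,0,0],[0.3,0,0,-3.5,0,0,0],[0.3,0,0,-3.5,0,0,0],[0.3,0,0,-3.5,0,0,0],[0.3,0,0,-3.5,0,0,0],[0.3,0,0,-3.5,0,0,0],[0.3,0,0,-3.5,0,0,0],[0.3,-0.5,0,-2.5,0,0,0],[0.3,-1,0,-1,0,0,0]]

```text
time_s: 19.3
ee_pos: [542.7, 278.2, 283.4]
ee_rot: [180.0, -0.2, 85.8]
force: [-1.0, -0.9, -0.1]
gripper_width: 32.9
```

```bash
python3 plan.py 575.4 -73.1 262 86 12 0.3
```

```text
from [542.7 278.2 283.4] [179.96  -0.21  85.8 ] F [-1.  -0.9 -0.1] w 32.9
[[[0.3,-2.9,0.49,0.17,0,0,0],[0.3,-2.9,0.49,0.17,0,0,0],[0.3,-2.9,0.48,0.17,0,0,0],[0.3,-2.9,0.48,0.17,0,0,0],[0.3,-2.9,0.48,0.17,0,0,0],[0.3,-2.9,0.48,0.17,0,0,0],[0.3,-2.9,0.48,0.17,0,0,0],[0.3,-2.9,0.48,0.17,0,0,0],[0.3,-2.9,0.48,0.18,0,0,0],[0.3,-2.9,0.48,0.18,0,0,0],[0.3,-2.9,0.48,0.18,0,0,0],[0.3,-2.9,0.48,0.18,0,0,0]]]
```

>>> move_arm:
  increments:
    - [[0.3,-2,0.4,0,0,0,0],[0.3,-3.2,0.5,0,0,0,0],[0.3,-3.4,0.5,0,0,0,0],[0.3,-3.4,0.5,0,0,0,0],[0.3,-3.4,0.5,0,0,0,0],[0.3,-3.4,0.5,0,0,0,0],[0.3,-3.4,0.5,0,0,0,0],[0.3,-3.4,0.5,0,0,0,0],[0.3,-3.4,0.5,0,0,0,0],[0.3,-3.2,0.5,0.5,0,0,0],[0.3,-2,0.4,1.5,0,0,0],[0.3,-0.5,0,2,0,0,0]]

```text
time_s: 20.8
ee_pos: [558.0, -99.1, 227.8]
ee_rot: [-178.6, 0.4, 85.3]
force: [0.6, -0.3, -1.1]
gripper_width: 33.4
```

```bash
python3 plan.py 575.4 -73.1 62 86 6 0.3
```

```text
from [558.  -99.1 227.8] [-178.58    0.35   85.34] F [ 0.6 -0.3 -1.1] w 33.4
[[[0.3,0.47,0.32,2.75,-0.004,0.001,-0.002],[0.3,0.47,0.31,2.76,-0.004,0.001,-0.002],[0.3,0.47,0.3,2.76,-0.004,0.001,-0.002],[0.3,0.46,0.29,2.76,-0.004,0.001,-0.002],[0.3,0.46,0.28,2.76,-0.004,0.001,-0.002],[0.3,0.46,0.27,2.76,-0.004,0.001,-0.002]]]
```

>>> move_arm:
  increments:
    - [[0.3,0.6,0.4,2.5,-0.006,0.001,-0.003],[0.3,0.6,0.4,2.8,-0.006,0.001,-0.003],[0.3,0.6,0.4,2.8,-0.006,0.001,-0.003],[0.3,0.5,0.3,2.8,-0.004,0.001,-0.002],[0.3,0.4,0.3,2.5,0,0,0],[0.3,0.2,0,1.2,0,0,0],[0.3,0,0,0,0,0,0],[0.3,0,0,0,0,0,0]]

```text
time_s: 21.8
ee_pos: [563.8, -79.7, 67.9]
ee_rot: [-178.7, 0.2, 85.5]
force: [-0.0, 0.7, -0.3]
gripper_width: 33.3
```

```bash
python3 plan.py 575.4 -73.1 20 86 3 0.3;  python3 - <<'E'
from tips import *
w=grab('wrist'); tips(w); P=cloud(w); hsv=cv2.cvtColor(w['color'],cv2.COLOR_RGB2HSV).astype(int)
k=(hsv[...,0]<15)&(hsv[...,1]>90)&(hsv[...,2]>100)&(abs(P[...,0]-575)<40)&(abs(P[...,1]+73)<40); q=P[k]; print(len(q),np.percentile(q,[2,50,98],axis=0).round(1))
save(w,'pl1.png',(130,60,430,300),2.5)
E
```

```text
from [563.8 -79.7  67.9] [-1.7873e+02  1.7000e-01  8.5550e+01] F [-0.   0.7 -0.3] w 33.3
[[[0.3,0.25,0.4,1.59,-0.007,0.001,-0.003],[0.3,0.25,0.39,1.59,-0.007,0.001,-0.003],[0.3,0.25,0.38,1.59,-0.007,0.001,-0.003]]]
L 168 [539.7 -75.6  82.8] [559.5 -59.1  99.9]
R 662 [568.  -78.6  82.2] [638.8 -49.7 100. ]
T [563.9 -79.7  68. ] [ 1.5 -0.6 -0.2] 32.982347446743866
1933 [[548.9 -80.4  89.3]
 [566.5 -71.3 102.8]
 [609.7 -45.1 201. ]]
```

View pics/pl1.png

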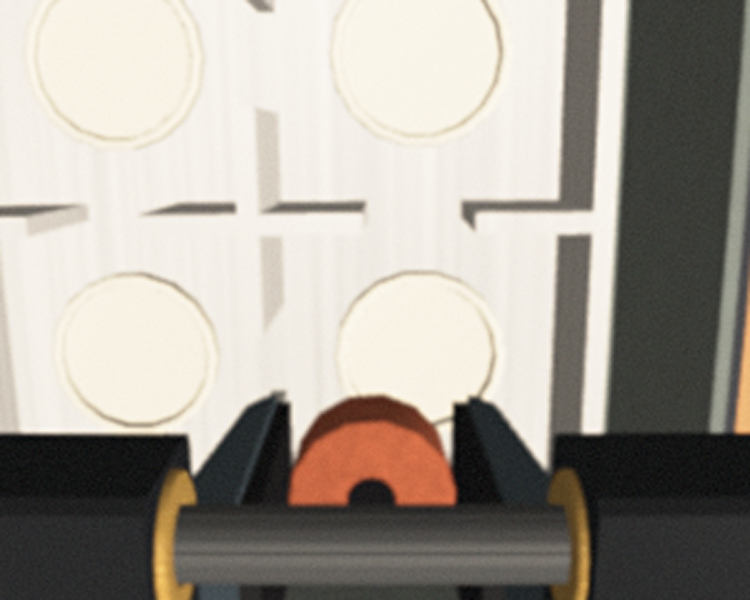

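The view shows the puck held at (372,460) px over cavity 2, whose dish is at (417,345). I centre it first, then descend.

>>> move_arm:
  increments:
    - [[0.3,0.25,0.6,0,-0.008,0.001,-0.003],[0.3,0.25,0.5,0,-0.008,0.001,-0.003],[0.3,0.2,0.2,0.3,-0.006,0,-0.002],[0.3,0,0,0,0,0,0],[0.3,0,0,0,0,0,0]]

```text
time_s: 22.48
ee_pos: [579.7, -73.3, 66.7]
ee_rot: [179.7, 0.1, 86.1]
force: [0.5, -0.2, -1.0]
gripper_width: 33.2
```

```bash
python3 plan.py 575.4 -73.1 10 86 4 0.3
```

```text
from [579.7 -73.3  66.7] [1.7966e+02 7.0000e-02 8.6060e+01] F [ 0.5 -0.2 -1. ] w 33.2
[[[0.3,0,-0.12,1.42,0.001,0,0],[0.3,0,-0.11,1.42,0.001,0,0],[0.3,0,-0.11,1.42,0.001,0,0],[0.3,0,-0.11,1.42,0.001,0,0]]]
```

>>> move_arm:
  increments:
    - [[0.3,0,-0.35,0.5,0.002,0,0],[0.3,0,0,1.2,0.002,0,0],[0.3,0,0,1.2,0,0,0],[0.3,0,0,1.2,0,0,0],[0.3,0,0,0.6,0,0,0],[0.3,0,0,0,0,0,0]]

```text
time_s: 23.22
ee_pos: [574.9, -73.1, 15.0]
ee_rot: [-179.9, 0.1, 86.0]
force: [-0.9, 0.2, -0.5]
gripper_width: 32.9
```

```bash
python3 plan.py 575.4 -73.1 0 86 4 0.3
```

```text
from [574.9 -73.1  15. ] [-1.7992e+02  6.0000e-02  8.6050e+01] F [-0.9  0.2 -0.5] w 32.9
[[[0.3,0,0.01,0.38,0,0,0],[0.3,0,0.01,0.38,0,0,0],[0.3,0,0.01,0.38,0,0,0],[0.3,0,0.01,0.38,0,0,0]]]
```

>>> move_arm:
  increments:
    - [[0.3,0,0,0.5,0,0,0],[0.3,0,0,0.4,0,0,0],[0.3,0,0,0.2,0,0,0],[0.3,0,0,0.15,0,0,0],[0.3,0,0,0.1,0,0,0]]

```text
time_s: 23.85
ee_pos: [575.9, -73.3, 1.6]
ee_rot: [179.9, 0.1, 86.1]
force: [-0.0, 0.5, -1.0]
gripper_width: 33.6
```

>>> move_arm:
  increments:
    - [[0.3,0,0,0.1,0,0,0],[0.3,0,0,0.1,0,0,0],[0.3,0,0,0,0,0,0]]

```text
time_s: 24.22
ee_pos: [576.1, -73.3, -0.3]
ee_rot: [179.9, 0.1, 86.0]
force: [-0.1, -0.8, -0.8]
gripper_width: 33.4
```

>>> move_arm:
  increments:
    - [[0.3,0,0,0.1,0,0,0],[0.3,0,0,0,0,0,0],[0.47,0,0,0,0,0,0],[0.47,0,0,0,0,0,0],[0.47,0,0,0,0,0,0]]

```text
time_s: 24.85
ee_pos: [576.5, -73.4, -0.4]
ee_rot: [179.9, 0.1, 86.0]
force: [-0.8, -0.5, -0.2]
gripper_width: 43.1
```

>>> move_arm:
  increments:
    - [[0.47,0,0,-0.5,0,0,0],[0.47,0,0,-1.5,0,0,0],[0.47,0,0,-3,0,0,0],[0.5,0,0,-4,0,0,0],[0.6,0,0,-5,0,0,0],[0.7,0,0,-5,0,0,0],[0.7,0,0,-5,0,0,0],[0.7,0,0,-4,0,0,0],[0.7,0,0,0,0,0,0]]

```text
time_s: 25.98
ee_pos: [575.3, -72.8, 297.7]
ee_rot: [179.3, 0.1, 86.0]
force: [0.4, -0.4, -0.3]
gripper_width: 64.0
```

```bash
python3 - <<'E'
from h import *; from meas import pucks
w=grab('wrist'); save(w,'pl1b.png',s=1); pucks(w); print('scene'); pucks(grab('scene')); print('side'); pucks(grab('side'))
E
python3 plan.py 520 230 283 86 8 0.7
```

```text
puck? [37. 10.] 1046 [ 11. 199. 242.] zt 32.7 circ 279.2 166.4 29.3 mid [279.2 155. ] ext [58.3 29.4]
puck? [401.   3.] 326 [  1. 211. 184.] zt 23.4 circ 754.8 130.3 33.6 mid [754.8 129.3] ext [67.1  5.6]
puck? [441. 121.] 42 [  4.  204.5 226. ] zt 36.3 circ 797.0 -23.5 4.8 mid [797.2 -23.3] ext [9. 8.]
puck? [277. 169.] 453 [  8. 168. 204.] zt 35.5 circ 575.7 -73.5 16.9 mid [574.6 -73.4] ext [31.4 33.1]
scene
puck? [73. 10.] 113 [ 14. 131.  70.] zt 43.2 circ -642.6 -1435.6 124.4 mid [ -642.6 -1440.1] ext [248.8  25.5]
puck? [110.  32.] 60 [ 13. 158. 115.] zt 42.6 circ -462.7 -1095.8 20.2 mid [ -459.7 -1095.8] ext [19.2 40.1]
puck? [554.  97.] 89 [ 13. 158. 117.] zt 39.9 circ -477.6 1091.6 23.6 mid [-477.3 1090.2] ext [43.3 29.5]
puck? [ 44. 124.] 271 [ 14. 131.  81.] zt 41.9 circ 274.8 -987.2 69.5 mid [ 274.8 -969.8] ext [138.3  60.7]
puck? [115. 118.] 48 [  5. 155. 153.] zt 17.4 circ 180.6 -704.4 52.7 mid [ 180.6 -704.9] ext [100.4  33.3]
puck? [316. 172.] 210 [ 12. 208. 180.] zt 33.3 circ 279.8 170.0 31.2 mid [279.8 170.1] ext [62.5 53.3]
puck? [416. 205.] 68 [  1. 206. 152.] zt 2
[... 810 characters left out ...]
3. 210. 156.] zt 22.3 circ 496.7 486.7 17.8 mid [496.7 486.6] ext [35.4 32.1]
puck? [186. 277.] 138 [  9. 172. 131.] zt 25.5 circ 433.5 386.3 17.3 mid [433.5 386.4] ext [32.6 31.7]
puck? [279. 311.] 502 [ 12. 226. 201.] zt 32.1 circ 279.3 168.2 30.5 mid [279.5 167. ] ext [59.4 58.6]
puck? [129. 317.] 178 [  4. 208. 161.] zt 22.6 circ 341.8 526.7 17.9 mid [341.9 527.2] ext [33.6 34.6]
from [573.2 -72.6 292.2] [1.7993e+02 7.0000e-02 8.6050e+01] F [ 0.7 -0.6  0. ] w 63.6
[[[0.7,3.73,-0.92,0.11,0,0,0],[0.7,3.73,-0.93,0.11,0,0,0],[0.7,3.73,-0.93,0.11,0,0,0],[0.7,3.73,-0.93,0.11,0,0,0],[0.7,3.73,-0.93,0.11,0,0,0],[0.7,3.73,-0.93,0.11,0,0,0],[0.7,3.73,-0.93,0.11,0,0,0],[0.7,3.73,-0.93,0.11,0,0,0]]]
```

Puck 1 is in cavity 2: centre (575.5,-73.4), top height right. Next is puck C at (533,380); its position is unchanged.

>>> move_arm:
  increments:
    - [[0.7,3,-0.6,0,0,0,0],[0.7,4.2,-0.7,0,0,0,0],[0.7,4.2,-0.7,0,0,0,0],[0.7,4.2,-0.7,0,0,0,0],[0.7,4.2,-0.7,0,0,0,0],[0.7,4.2,-0.7,0,0,0,0],[0.7,4.2,-0.7,0.5,0,0,0],[0.7,4.2,-0.7,1,0,0,0],[0.7,4.2,-0.7,2.5,0,0,0],[0.7,3.6,-0.7,4,0,0,0],[0.7,2,-0.4,4,0,0,0],[0.7,1,0,4,0,0,0]]

```text
time_s: 27.62
ee_pos: [515.7, 372.6, 106.4]
ee_rot: [-178.1, 0.8, 85.9]
force: [0.1, 0.9, 0.4]
gripper_width: 63.9
```

```bash
python3 plan.py 533 380.3 50 86 4 0.7
```

```text
from [515.7 372.6 106.4] [-178.12    0.76   85.88] F [0.1 0.9 0.4] w 63.9
[[[0.7,0.24,0.46,1.39,-0.008,0.003,-0.001],[0.7,0.24,0.45,1.4,-0.008,0.003,-0.001],[0.7,0.23,0.44,1.4,-0.008,0.003,-0.001],[0.7,0.23,0.43,1.41,-0.008,0.003,-0.001]]]
```

>>> move_arm:
  increments:
    - [[0.7,0.2,0.5,1.5,-0.008,0.003,0],[0.7,0.2,0.5,1.5,-0.008,0.003,0],[0.7,0.2,0.4,1.5,-0.008,0.003,0],[0.7,0.2,0.2,1,-0.006,0.003,0],[0.7,0,0,0.5,0,0,0],[0.7,0,0,0,0,0,0],[0.7,0,0,0,0,0,0]]

```text
time_s: 28.5
ee_pos: [521.8, 374.4, 30.5]
ee_rot: [-178.7, 1.0, 86.0]
force: [0.5, -0.0, 0.8]
gripper_width: 63.8
```

```bash
python3 plan.py 533 380.3 -10.4 86 4 0.7
python3 - <<'E'
from tips import *; from meas import pucks
w=grab('wrist'); pucks(w)
E
```

```text
from [521.8 374.4  30.5] [-178.68    1.01   86.01] F [ 0.5 -0.   0.8] w 63.8
[[[0.7,0.18,0.29,1.01,-0.006,0.004,0],[0.7,0.18,0.29,1.02,-0.006,0.004,0],[0.7,0.18,0.28,1.02,-0.006,0.004,0],[0.7,0.17,0.28,1.02,-0.006,0.004,0]]]
puck? [223.  35.] 3003 [  1. 189. 252.] zt 22.4 circ 497.1 490.4 17.1 mid [497.2 490.3] ext [33.8 33.8]
puck? [144. 210.] 2263 [ 10. 153. 244.] zt 25.4 circ 435.5 391.0 17.3 mid [435.3 390.8] ext [34.1 33. ]
puck? [298. 218.] 2324 [ 10. 152. 245.] zt 25.3 circ 532.9 380.8 17.1 mid [533.  380.8] ext [33.4 33.8]
```

>>> move_arm:
  increments:
    - [[0.7,0.3,0.5,0,-0.012,0.008,0],[0.7,0.2,0.4,0,-0.012,0.008,0],[0.7,0.1,0.1,0.5,-0.004,0.004,0],[0.7,0,0,0,0,0,0],[0.7,0,0,0,0,0,0]]

```text
time_s: 29.18
ee_pos: [533.6, 380.4, 26.4]
ee_rot: [179.5, -0.3, 86.0]
force: [0.3, 0.9, -0.3]
gripper_width: 63.8
```

```bash
python3 plan.py 533 380.6 -10.4 86 4 0.7
```

```text
from [533.6 380.4  26.4] [179.48  -0.31  85.99] F [ 0.3  0.9 -0.3] w 63.8
[[[0.7,0,-0.02,0.92,0.002,-0.001,0],[0.7,0,-0.02,0.92,0.002,-0.001,0],[0.7,0,-0.02,0.92,0.002,-0.001,0],[0.7,0,-0.02,0.92,0.002,-0.001,0]]]
```

>>> move_arm:
  increments:
    - [[0.7,0,0,0.9,0.002,-0.001,0],[0.7,0,0,0.9,0.002,-0.001,0],[0.7,0,0,0.9,0.002,-0.001,0],[0.7,0,0,0.6,0.002,-0.001,0],[0.7,0,0,0.3,0,0,0],[0.7,0,0,0,0,0,0]]

```text
time_s: 29.92
ee_pos: [533.3, 380.3, -13.2]
ee_rot: [-179.9, 0.0, 86.0]
force: [0.8, 0.6, -0.1]
gripper_width: 63.9
```

>>> move_arm:
  increments:
    - [[0.7,0,0,-0.28,0,0,0],[0.7,0,0,0,0,0,0],[0.3,0,0,0,0,0,0],[0.3,0,0,0,0,0,0],[0.3,0,0,0,0,0,0],[0.3,0,0,0,0,0,0],[0.3,0,0,0,0,0,0]]
  force: 18

```text
time_s: 30.8
ee_pos: [533.9, 380.7, -9.0]
ee_rot: [180.0, -0.1, 86.0]
force: [0.1, 0.3, 0.5]
gripper_width: 33.1
```

>>> move_arm:
  increments:
    - [[0.3,0,0,-1,0,0,0],[0.3,0,0,-2.5,0,0,0],[0.3,0,0,-4,0,0,0],[0.3,0,0,-4,0,0,0],[0.3,0,0,-4,0,0,0],[0.3,0,0,-4,0,0,0],[0.3,0,0,-4,0,0,0],[0.3,-1,0,-3,0,0,0],[0.3,-2,0,-1,0,0,0],[0.3,-3,0,-0.3,0,0,0],[0.3,-3.5,0,0,0,0,0],[0.3,-3.5,0,0,0,0,0]]

```text
time_s: 32.3
ee_pos: [521.6, 245.0, 279.3]
ee_rot: [-179.9, 0.1, 86.2]
force: [-0.2, -0.2, -0.8]
gripper_width: 33.3
```

```bash
python3 plan.py 490.6 -67.1 275 86 8 0.3
```

```text
from [521.6 245.  279.3] [-1.7988e+02  9.0000e-02  8.6160e+01] F [-0.2 -0.2 -0.8] w 33.3
[[[0.3,-3.92,-0.13,0.06,0,0,0],[0.3,-3.92,-0.12,0.06,0,0,0],[0.3,-3.92,-0.12,0.06,0,0,0],[0.3,-3.92,-0.12,0.06,0,0,0],[0.3,-3.92,-0.12,0.06,0,0,0],[0.3,-3.92,-0.12,0.06,0,0,0],[0.3,-3.92,-0.12,0.05,0,0,0],[0.3,-3.92,-0.12,0.05,0,0,0]]]
```

>>> move_arm:
  increments:
    - [[0.3,-3.5,-0.1,0,0,0,0],[0.3,-3.5,-0.1,0,0,0,0],[0.3,-3.5,-0.1,0,0,0,0],[0.3,-3.5,-0.1,0,0,0,0],[0.3,-3.5,-0.1,0,0,0,0],[0.3,-3.5,-0.1,0,0,0,0],[0.3,-3,-0.1,0,0,0,0],[0.3,-2,0,1,0,0,0],[0.3,-1,0,2.5,0,0,0],[0.3,0,0,3.5,0,0,0],[0.3,0,0,3.5,0,0,0],[0.3,0,0,0,0,0,0]]

```text
time_s: 33.8
ee_pos: [476.7, -45.9, 163.6]
ee_rot: [-178.7, 0.5, 85.6]
force: [0.2, 0.3, 0.1]
gripper_width: 33.2
```

```bash
python3 plan.py 490.6 -67.1 68 86 6 0.3
```

```text
from [476.7 -45.9 163.6] [-178.7     0.52   85.56] F [0.2 0.3 0.1] w 33.2
[[[0.3,-0.32,0.3,1.59,-0.004,0.002,-0.001],[0.3,-0.32,0.29,1.59,-0.004,0.002,-0.001],[0.3,-0.33,0.28,1.59,-0.004,0.002,-0.001],[0.3,-0.33,0.28,1.59,-0.004,0.002,-0.001],[0.3,-0.33,0.27,1.59,-0.004,0.002,-0.001],[0.3,-0.33,0.26,1.59,-0.004,0.002,-0.001]]]
```

>>> move_arm:
  increments:
    - [[0.3,-0.5,0.4,1.5,-0.006,0.003,-0.001],[0.3,-0.5,0.4,1.6,-0.006,0.003,-0.001],[0.3,-0.5,0.4,1.6,-0.006,0.003,-0.001],[0.3,-0.3,0.2,1.6,-0.004,0,-0.001],[0.3,-0.1,0,1.6,0,0,0],[0.3,0,0,1,0,0,0],[0.3,0,0,0,0,0,0],[0.3,0,0,0,0,0,0]]

```text
time_s: 34.8
ee_pos: [493.0, -69.2, 81.7]
ee_rot: [179.2, 0.1, 85.8]
force: [0.6, 0.2, -0.1]
gripper_width: 33.3
```

```bash
python3 plan.py 490.6 -67.1 12 86 4 0.3
```

```text
from [493.  -69.2  81.7] [1.7917e+02 9.0000e-02 8.5770e+01] F [ 0.6  0.2 -0.1] w 33.3
[[[0.3,0.05,-0.09,1.74,0.004,0,-0.001],[0.3,0.05,-0.08,1.74,0.004,0,-0.001],[0.3,0.05,-0.08,1.74,0.004,0,-0.001],[0.3,0.05,-0.07,1.74,0.004,0,-0.001]]]
```

>>> move_arm:
  increments:
    - [[0.3,0.1,-0.15,1,0.005,0,-0.001],[0.3,0.1,-0.1,1.5,0.005,0,-0.001],[0.3,0,0,1.5,0.004,0,0],[0.3,0,0,1.2,0,0,0],[0.3,0,0,1,0,0,0],[0.3,0,0,0.5,0,0,0],[0.3,0,0,0,0,0,0]]

```text
time_s: 35.67
ee_pos: [490.8, -66.9, 9.9]
ee_rot: [-179.9, 0.1, 85.9]
force: [0.2, -0.2, -1.0]
gripper_width: 33.1
```

Lined up to within 0.3 mm. Now a slow set-down to `ee_pos` z ≈ 1 and release.

>>> move_arm:
  increments:
    - [[0.3,0,0,0.4,0,0,0],[0.3,0,0,0.2,0,0,0],[0.3,0,0,0.1,0,0,0],[0.3,0,0,0.1,0,0,0],[0.3,0,0,0,0,0,0]]

```text
time_s: 36.3
ee_pos: [491.8, -67.1, 2.4]
ee_rot: [179.9, 0.1, 85.9]
force: [-0.5, -0.5, -0.3]
gripper_width: 33.1
```

>>> move_arm:
  increments:
    - [[0.3,0,0,0.1,0,0,0],[0.3,0,0,0.05,0,0,0],[0.3,0,0,0,0,0,0]]

```text
time_s: 36.67
ee_pos: [492.0, -67.1, 1.0]
ee_rot: [179.9, 0.1, 85.9]
force: [0.1, 0.5, -0.1]
gripper_width: 33.2
```

>>> move_arm:
  increments:
    - [[0.47,0,0,0,0,0,0],[0.47,0,0,0,0,0,0],[0.47,0,0,0,0,0,0],[0.47,0,0,-0.5,0,0,0],[0.47,0,0,-1.5,0,0,0],[0.47,0,0,-3,0,0,0],[0.5,0,0,-4.5,0,0,0],[0.7,0,0,-5,0,0,0],[0.7,0,0,-5,0,0,0],[0.7,0,0,-5,0,0,0],[0.7,0,0,-3.5,0,0,0],[0.7,0,0,0,0,0,0]]

```text
time_s: 38.17
ee_pos: [490.8, -66.4, 293.1]
ee_rot: [179.7, 0.1, 85.9]
force: [0.1, 0.3, -0.6]
gripper_width: 63.6
```

```bash
python3 - <<'E'
from h import *; from meas import pucks
print('wrist');pucks(grab('wrist')); print('scene'); pucks(grab('scene')); print('side'); pucks(grab('side'))
E
python3 plan.py 433 391 283 86 12 0.7
```

```text
wrist
puck? [100.   9.] 906 [ 11. 198. 244.] zt 32.6 circ 278.2 162.3 28.9 mid [278.2 153.4] ext [57.3 25.4]
puck? [468.   3.] 386 [  1. 210. 191.] zt 24.2 circ 755.0 129.5 34.2 mid [755.  129.8] ext [68.3  6.7]
puck? [505. 122.] 41 [  3. 204. 228.] zt 36.5 circ 796.8 -22.8 4.9 mid [796.9 -23.1] ext [8.8 8. ]
puck? [520. 124.] 41 [  4. 205. 227.] zt 36.0 circ 818.3 -26.6 4.9 mid [818.2 -26.9] ext [9.2 8.1]
puck? [535. 126.] 41 [  4. 203. 227.] zt 36.1 circ 839.7 -31.0 5.1 mid [839.7 -30.8] ext [9.4 8.2]
puck? [278. 170.] 461 [  8. 167. 208.] zt 35.6 circ 490.8 -66.9 16.7 mid [490.9 -67.1] ext [31.2 32.8]
puck? [341. 170.] 480 [  8. 167. 207.] zt 35.6 circ 574.9 -73.5 16.7 mid [574.5 -73.4] ext [32.4 32.8]
scene
puck? [73. 10.] 113 [ 14. 133.  69.] zt 41.8 circ -639.3 -1433.7 107.5 mid [ -639.3 -1441.7] ext [214.9  23.9]
puck? [110.  33.] 54 [ 13.  158.  114.5] zt 40.2 circ -459.9 -1097.7 23.5 mid [ -461.9 -1097.7] ext [17.  45.1]
puck? [554.  97.] 82 [ 13.  158.  115.5] zt 40.4 circ -474.2 1088.9 21.5 mid [-474.4 1090.5] ext [37.9 23.9]
puck? [ 43. 124.] 263 [ 14. 131.  82.] zt 41.4 
[... 1141 characters left out ...]
] zt 25.5 circ 433.9 385.9 17.1 mid [435.  386.2] ext [32.  31.5]
puck? [279. 311.] 502 [ 12. 226. 208.] zt 32.2 circ 279.0 168.1 30.4 mid [278.6 167.1] ext [59.2 58.7]
puck? [129. 317.] 179 [  4. 210. 166.] zt 22.4 circ 341.1 527.0 17.8 mid [341.2 527.4] ext [32.4 34.9]
from [488.7 -66.1 288.7] [-1.7977e+02  7.0000e-02  8.5900e+01] F [ 0.2  0.2 -0.4] w 63.8
[[[0.7,3.77,-0.74,0.05,0,0,0],[0.7,3.77,-0.73,0.05,0,0,0],[0.7,3.77,-0.73,0.05,0,0,0],[0.7,3.77,-0.73,0.05,0,0,0],[0.7,3.77,-0.73,0.05,0,0,0],[0.7,3.77,-0.73,0.05,0,0,0],[0.7,3.77,-0.73,0.05,0,0,0],[0.7,3.77,-0.73,0.05,0,0,0],[0.7,3.77,-0.73,0.05,0,0,0],[0.7,3.77,-0.73,0.05,0,0,0],[0.7,3.77,-0.73,0.05,0,0,0],[0.7,3.77,-0.73,0.05,0,0,0]]]
```

Puck 2 is in cavity 0: (490.8,-67), top height right. Last one is puck A at (435.4,390.5). I'll grip it 6 mm off the pad middle so the hand keeps more distance from the raised cover.

>>> move_arm:
  increments:
    - [[0.7,3,-0.4,0,0,0,0],[0.7,4.2,-0.4,0,0,0,0],[0.7,4.2,-0.4,0,0,0,0],[0.7,4.2,-0.4,0,0,0,0],[0.7,4.2,-0.4,0,0,0,0],[0.7,4.2,-0.4,0,0,0,0],[0.7,4.2,-0.5,0.5,0,0,0],[0.7,4.2,-0.5,1,0,0,0],[0.7,4.2,-0.5,2.5,0,0,0],[0.7,3.6,-0.5,4,0,0,0],[0.7,2,-0.3,4,0,0,0],[0.7,1,0,4,0,0,0]]

```text
time_s: 39.83
ee_pos: [458.2, 376.9, 101.3]
ee_rot: [-177.8, 0.9, 85.7]
force: [0.6, 0.4, 0.7]
gripper_width: 64.1
```

```bash
python3 plan.py 435.4 384.5 35 86 6 0.7
```

```text
from [458.2 376.9 101.3] [-177.83    0.88   85.74] F [0.6 0.4 0.7] w 64.1
[[[0.7,0.12,-0.35,1.12,-0.006,0.003,-0.001],[0.7,0.11,-0.35,1.11,-0.006,0.003,-0.001],[0.7,0.11,-0.36,1.11,-0.006,0.003,-0.001],[0.7,0.11,-0.37,1.11,-0.006,0.003,-0.001],[0.7,0.11,-0.37,1.11,-0.006,0.003,-0.001],[0.7,0.1,-0.38,1.11,-0.006,0.003,-0.001]]]
```

>>> move_arm:
  increments:
    - [[0.7,0.1,-0.7,0.8,-0.01,0.004,-0.001],[0.7,0.1,-0.7,0.8,-0.01,0.004,-0.001],[0.7,0.1,-0.6,0.9,-0.008,0.003,0],[0.7,0.1,-0.5,0.9,-0.008,0.003,0],[0.7,0.05,-0.2,0.9,-0.002,0,0],[0.7,0,0,0.6,0,0,0],[0.7,0,0,0,0,0,0],[0.7,0,0,0,0,0,0]]

```text
time_s: 40.83
ee_pos: [423.1, 378.5, 39.2]
ee_rot: [-179.2, 0.9, 85.9]
force: [-0.8, 0.0, -0.8]
gripper_width: 63.8
```

```bash
python3 plan.py 435.4 384.5 -10 86 4 0.7
python3 - <<'E'
from tips import *; from meas import pucks
w=grab('wrist'); pucks(w)
E
```

```text
from [423.1 378.5  39.2] [-179.19    0.92   85.92] F [-0.8  0.  -0.8] w 63.8
[[[0.7,0.19,0.31,1.22,-0.004,0.004,0],[0.7,0.19,0.31,1.22,-0.004,0.004,0],[0.7,0.18,0.31,1.23,-0.004,0.004,0],[0.7,0.18,0.3,1.23,-0.004,0.004,0]]]
puck? [124.   7.] 667 [  1. 196. 250.] zt 22.3 circ 340.3 520.0 13.1 mid [340.3 517.3] ext [26.2  8.6]
puck? [393.  34.] 2890 [  1. 189. 253.] zt 22.3 circ 497.1 490.3 17.2 mid [497.  490.3] ext [33.9 33.9]
puck? [298. 206.] 2142 [ 10. 149. 247.] zt 25.3 circ 435.3 390.5 16.9 mid [435.2 390.4] ext [33.1 33.4]
```

>>> move_arm:
  increments:
    - [[0.7,0.3,0.5,0,-0.008,0.008,0],[0.7,0.2,0.4,0,-0.006,0.008,0],[0.7,0.1,0.1,0.4,0,0,0],[0.7,0,0,0.3,0,0,0],[0.7,0,0,0,0,0,0]]

```text
time_s: 41.5
ee_pos: [435.0, 384.4, 32.3]
ee_rot: [179.9, -0.1, 85.9]
force: [-0.7, 0.4, -0.6]
gripper_width: 63.7
```

```bash
python3 plan.py 435.3 384.5 -10 86 4 0.7
```

```text
from [435.  384.4  32.3] [ 1.7988e+02 -1.3000e-01  8.5880e+01] F [-0.7  0.4 -0.6] w 63.7
[[[0.7,0,0,1.06,0.001,-0.001,-0.001],[0.7,0,0.01,1.06,0.001,-0.001,-0.001],[0.7,0,0.01,1.06,0.001,-0.001,-0.001],[0.7,0,0.01,1.06,0.001,-0.001,-0.001]]]
```

>>> move_arm:
  increments:
    - [[0.7,0,0,0.9,0,0,0],[0.7,0,0,1.0,0,0,0],[0.7,0,0,1.0,0,0,0],[0.7,0,0,0.6,0,0,0],[0.7,0,0,0.2,0,0,0],[0.7,0,0,0,0,0,0]]

```text
time_s: 42.25
ee_pos: [434.5, 384.1, -8.2]
ee_rot: [180.0, -0.1, 85.9]
force: [0.0, -0.6, 0.2]
gripper_width: 64.3
```

>>> move_arm:
  increments:
    - [[0.7,0,0,0.15,0,0,0],[0.3,0,0,0,0,0,0],[0.3,0,0,0,0,0,0],[0.3,0,0,0,0,0,0],[0.3,0,0,0,0,0,0],[0.3,0,0,0,0,0,0],[0.3,0,0,0,0,0,0]]
  force: 18

```text
time_s: 43.12
ee_pos: [435.1, 384.7, -8.9]
ee_rot: [179.9, -0.1, 85.9]
force: [-0.6, 0.3, -0.4]
gripper_width: 33.1
```

>>> move_arm:
  increments:
    - [[0.3,0,0,-1,0,0,0],[0.3,0,0,-2.5,0,0,0],[0.3,0,0,-4,0,0,0],[0.3,0,0,-4,0,0,0],[0.3,0,0,-4,0,0,0],[0.3,0,0,-4,0,0,0],[0.3,0,0,-4,0,0,0],[0.3,-1,0.2,-3,0,0,0],[0.3,-2,0.4,-1,0,0,0],[0.3,-3,0.5,-0.3,0,0,0],[0.3,-3.5,0.5,0,0,0,0],[0.3,-3.5,0.5,0,0,0,0]]

```text
time_s: 44.62
ee_pos: [443.8, 246.5, 280.3]
ee_rot: [180.0, -0.0, 86.1]
force: [-0.4, -0.4, -1.1]
gripper_width: 33.4
```

```bash
python3 plan.py 496.2 11.7 275 86 7 0.3
python3 - <<'E'
from tips import *
w=grab('wrist'); T=monitor.state()['ee_pos']; P=cloud(w); hsv=cv2.cvtColor(w['color'],cv2.COLOR_RGB2HSV).astype(int)
k=(hsv[...,0]<15)&(hsv[...,1]>90)&(hsv[...,2]>100)&(np.abs(P[...,:2]-T[:2]).max(-1)<35)&(P[...,2]>T[2]); q=P[k]-T; print(len(q),np.percentile(q,[2,50,98],axis=0).round(1))
E
```

```text
from [443.8 246.5 280.3] [ 1.7996e+02 -1.0000e-02  8.6080e+01] F [-0.4 -0.4 -1.1] w 33.4
[[[0.3,-3.3,0.98,0.08,0,0,0],[0.3,-3.3,0.98,0.08,0,0,0],[0.3,-3.3,0.98,0.08,0,0,0],[0.3,-3.3,0.98,0.08,0,0,0],[0.3,-3.29,0.98,0.08,0,0,0],[0.3,-3.29,0.98,0.08,0,0,0],[0.3,-3.29,0.98,0.08,0,0,0]]]
3094 [[-18.5   2.8  17.4]
 [  0.   17.   33.2]
 [ 24.2  26.9  66.3]]
```

>>> move_arm:
  increments:
    - [[0.3,-3.5,1,0,0,0,0],[0.3,-3.5,1,0,0,0,0],[0.3,-3.5,1,0,0,0,0],[0.3,-3.5,1,0,0,0,0],[0.3,-3,0.9,0,0,0,0],[0.3,-2,0.5,0,0,0,0],[0.3,-0.8,0.2,0,0,0,0],[0.3,0,0,0,0,0,0],[0.3,0,0,0,0,0,0]]

```text
time_s: 45.8
ee_pos: [478.5, 28.0, 275.2]
ee_rot: [-179.3, 0.5, 85.6]
force: [-0.3, 0.1, -0.4]
gripper_width: 33.2
```

```bash
python3 plan.py 496.2 11.9 200 86 4 0.3
```

```text
from [478.5  28.  275.2] [-179.25    0.51   85.64] F [-0.3  0.1 -0.4] w 33.2
[[[0.3,-0.35,0.5,1.88,-0.003,0.002,-0.002],[0.3,-0.36,0.49,1.88,-0.003,0.002,-0.002],[0.3,-0.36,0.48,1.88,-0.003,0.002,-0.002],[0.3,-0.37,0.48,1.88,-0.003,0.002,-0.002]]]
```

>>> move_arm:
  increments:
    - [[0.3,-0.7,0.7,0.5,-0.005,0.003,-0.002],[0.3,-0.6,0.7,1,-0.005,0.003,-0.002],[0.3,-0.3,0.4,2,-0.003,0.002,-0.002],[0.3,0,0,2.5,0,0,0],[0.3,0,0,2.5,0,0,0],[0.3,0,0,2.5,0,0,0],[0.3,0,0,2,0,0,0],[0.3,0,0,1,0,0,0],[0.3,0,0,0,0,0,0]]

```text
time_s: 46.92
ee_pos: [497.1, 9.5, 126.1]
ee_rot: [-180.0, 0.0, 86.2]
force: [-0.2, -0.2, 0.3]
gripper_width: 33.6
```

```bash
python3 plan.py 496.2 11.9 68 86 4 0.3
```

```text
from [497.1   9.5 126.1] [-1.7995e+02  1.0000e-02  8.6190e+01] F [-0.2 -0.2  0.3] w 33.6
[[[0.3,0.06,-0.03,1.45,0,0,0.001],[0.3,0.06,-0.03,1.45,0,0,0.001],[0.3,0.06,-0.03,1.45,0,0,0.001],[0.3,0.06,-0.03,1.45,0,0,0.001]]]
```

>>> move_arm:
  increments:
    - [[0.3,0.2,-0.05,1.2,0,0,0],[0.3,0,0,1.3,0,0,0],[0.3,0,0,1.3,0,0,0],[0.3,0,0,1.2,0,0,0],[0.3,0,0,0.6,0,0,0],[0.3,0,0,0,0,0,0]]

```text
time_s: 47.68
ee_pos: [497.9, 11.7, 67.3]
ee_rot: [179.9, 0.0, 86.2]
force: [0.8, 0.1, -1.0]
gripper_width: 33.3
```

```bash
python3 plan.py 496.2 11.9 12 86 4 0.3
```

```text
from [497.9  11.7  67.3] [179.9   0.   86.2] F [ 0.8  0.1 -1. ] w 33.3
[[[0.3,0,-0.04,1.38,0,0,0.001],[0.3,0,-0.04,1.38,0,0,0.001],[0.3,0,-0.04,1.38,0,0,0.001],[0.3,0,-0.04,1.38,0,0,0.001]]]
```

>>> move_arm:
  increments:
    - [[0.3,0,-0.2,1,0,0,0.001],[0.3,0,0,1.2,0,0,0.001],[0.3,0,0,1.2,0,0,0],[0.3,0,0,1.2,0,0,0],[0.3,0,0,0.6,0,0,0],[0.3,0,0,0.2,0,0,0],[0.3,0,0,0,0,0,0]]

```text
time_s: 48.55
ee_pos: [496.4, 11.8, 9.7]
ee_rot: [179.9, -0.0, 86.1]
force: [-0.1, -0.5, -0.2]
gripper_width: 33.3
```

>>> move_arm:
  increments:
    - [[0.3,0,0,0.4,0,0,0],[0.3,0,0,0.2,0,0,0],[0.3,0,0,0.1,0,0,0],[0.3,0,0,0.05,0,0,0],[0.3,0,0,0.05,0,0,0],[0.3,0,0,0,0,0,0]]

```text
time_s: 49.3
ee_pos: [497.3, 11.8, 2.1]
ee_rot: [179.7, -0.0, 86.1]
force: [0.5, 0.0, -0.1]
gripper_width: 33.1
```

>>> move_arm:
  increments:
    - [[0.3,0,0,0.1,0,0,0],[0.3,0,0,0,0,0,0],[0.47,0,0,0,0,0,0],[0.47,0,0,0,0,0,0],[0.47,0,0,0,0,0,0]]

```text
time_s: 49.92
ee_pos: [497.6, 11.8, 1.3]
ee_rot: [179.7, -0.0, 86.1]
force: [0.5, 0.7, -0.1]
gripper_width: 43.1
```

>>> move_arm:
  increments:
    - [[0.47,0,0,-0.5,0,0,0],[0.47,0,0,-1.5,0,0,0],[0.47,0,0,-3,0,0,0],[0.5,0,0,-4,0,0,0],[0.7,0,0,-5,0,0,0],[0.7,-1,0,-5,0,0,0],[0.7,-3,0,-5,0,0,0],[0.7,-4,0,-4.5,0,0,0],[0.7,-3,0.5,-2,0,0,0],[0.7,-1,0.5,0,0,0,0],[0.7,0,0,0,0,0,0],[0.7,0,0,0,0,0,0]]

```text
time_s: 51.42
ee_pos: [495.9, -109.8, 317.1]
ee_rot: [179.7, -0.0, 86.2]
force: [0.1, -0.6, -0.4]
gripper_width: 63.7
```

Run:
```python
from h import *; from meas import pucks
w=grab('wrist'); pucks(w); s=grab('scene'); print('scene'); pucks(s)
cv2.imwrite('pics/three.png',np.vstack([cv2.resize(w['color'][:250],(600,268)),cv2.resize(s['color'][130:280,150:425],(600,327))])[:,:,::-1])
# cover: bar and panel plane from wrist
P=cloud(w); x,y,z=P[...,0],P[...,1],P[...,2]; t=np.deg2rad(-4)
yp=-(x-537.5)*np.sin(t)*-1*-1 if 0 else (x-537.5)*(-np.sin(t))+(y+7.7)*np.cos(t)
xp=(x-537.5)*np.cos(t)+(y+7.7)*np.sin(t)
k=(abs(xp)<50)&(z>95)&(z<112)&(yp>60)&(yp<130); print('bar yp',k.sum(),np.nanpercentile(yp[k],[5,50,95]),np.nanmedian(z[k]))
k=(abs(xp)<90)&(z>195)&(z<225)&(yp>90)&(yp<140); print('ridge yp',k.sum(),np.nanpercentile(yp[k],[2,50,98]) if k.any() else '')
```

```text
puck? [272.  73.] 480 [  8. 167. 207.] zt 35.7 circ 496.7 16.7 16.4 mid [496.7  17. ] ext [31. 32.]
puck? [273. 133.] 420 [  8. 167. 208.] zt 35.8 circ 491.6 -62.4 16.2 mid [491.7 -62.5] ext [30.9 31.6]
puck? [333. 138.] 443 [  8. 167. 207.] zt 35.6 circ 574.9 -74.0 16.4 mid [574.8 -73.6] ext [32.3 31.4]
scene
puck? [72. 11.] 104 [ 14. 133.  70.] zt 41.2 circ -645.6 -1434.9 122.1 mid [ -645.6 -1441.5] ext [244.1  21.1]
puck? [110.  33.] 59 [ 13. 158. 111.] zt 40.6 circ -465.8 -1098.2 22.8 mid [ -464.1 -1098.2] ext [17.6 45.1]
puck? [554.  97.] 91 [ 13. 158. 116.] zt 40.3 circ -478.8 1090.0 24.9 mid [-479.  1091.2] ext [45.7 30.4]
puck? [ 44. 124.] 293 [ 14. 131.  81.] zt 41.0 circ 275.3 -982.1 71.0 mid [ 274.  -969.5] ext [138.2  67.6]
puck? [114. 119.] 45 [  5. 151. 153.] zt 17.8 circ 175.8 -704.8 59.2 mid [ 176.2 -704.7] ext [112.3  40.1]
puck? [316. 172.] 210 [ 12. 208. 180.] zt 32.8 circ 280.1 170.1 31.0 mid [279.1 170.5] ext [59.9 56.2]
puck? [236. 200.] 59 [  9. 154. 142.] zt 35.5 circ 494.5 -62.3 16.4 mid [493.4 -63.2] ext [29.9 28. ]
puck? [416. 205.] 69 [  1. 207. 151.] zt 22.6 circ 341.4 528.4 17.7 mid [341.4 529.1] ext [35.3 27.8]
puck? [258. 206.] 63 [  9. 157. 141.] zt 35.5 circ 499.4 17.8 16.1 mid [500.   18.9] ext [27.7 29.4]
puck? [225. 218.] 69 [  9. 155. 141.] zt 36.1 circ 576.9 -72.2 15.8 mid [576.1 -72.7] ext [29.9 30.4]
puck? [401. 238.] 88 [  1.  205.5 153. ] zt 22.5 circ 500.2 491.3 18.2 mid [498.  490.5] ext [30.6 31.4]
puck? [273. 281.] 187 [  1. 210. 151.] zt 26.6 circ 757.3 142.1 33.4 mid [757.3 139.5] ext [66.5 21.7]
bar yp 539 [84.96350163 86.70108274 89.00713178] 106.68024490018941
ridge yp 0
```

View pics/three.png

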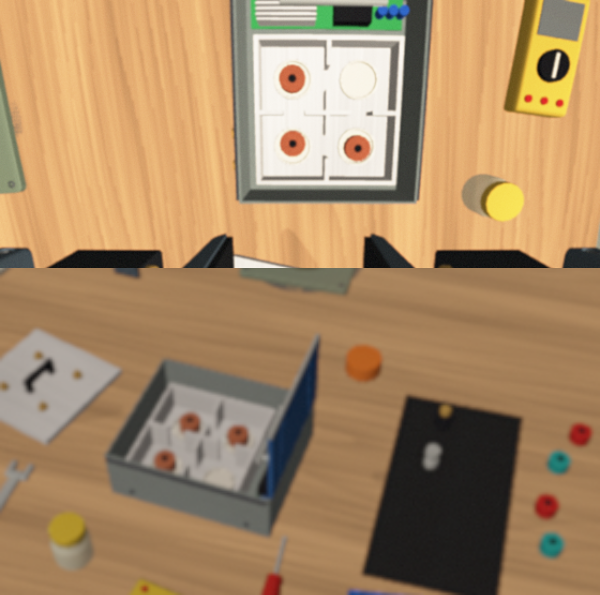

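All three pucks sit in dishes, at (292,78), (292,143) and (357,148) px, and the mat is empty of pucks. The cavity 0 puck was shifted about 5 mm (a knock), so I check it still lies flat while moving to the cover.

```bash
cat > flat.py <<'E'
from h import *
def flat(n='wrist'):
    w=load(n); P=cloud(w); hsv=cv2.cvtColor(w['color'],cv2.COLOR_RGB2HSV).astype(int)
    for c in((496.7,17),(491.6,-62.4),(574.9,-73.7)):
        k=(np.hypot(P[...,0]-c[0],P[...,1]-c[1])<14)&(abs(P[...,2]-35)<6)
        q=P[k]; A=np.c_[q[:,:2]-c,np.ones(len(q))]; s=np.linalg.lstsq(A,q[:,2],rcond=None)[0]; print(c,len(q),'tilt deg',np.degrees(s[:2]).round(1),'z',s[2].round(1))
if __name__=='__main__': flat()
E
python3 flat.py; python3 plan.py 457 -334.5 200 -16.9 10 1
```

```text
(496.7, 17) 368 tilt deg [0.2 0.7] z 34.5
(491.6, -62.4) 324 tilt deg [0.3 0.7] z 34.7
(574.9, -73.7) 325 tilt deg [-0.1  0.3] z 34.7
from [ 496.  -109.8  317.2] [ 1.7974e+02 -1.0000e-02  8.6240e+01] F [ 0.5 -0.4 -0.5] w 63.7
[[[1,-2.27,-0.25,1.17,0,0,0.18],[1,-2.28,0.16,1.17,0,0,0.18],[1,-2.21,0.57,1.17,0,0,0.18],[1,-2.07,0.95,1.17,0,0,0.18],[1,-1.87,1.31,1.17,0,0,0.18],[1,-1.6,1.62,1.17,0,0,0.18],[1,-1.28,1.88,1.17,0,0,0.18],[1,-0.92,2.08,1.17,0,0,0.18],[1,-0.54,2.22,1.17,0,0,0.18],[1,-0.13,2.28,1.17,0,0,0.18]]]
```

All three are flat. On to the cover.

>>> move_arm:
  increments:
    - [[0.5,-2.3,-0.25,0,0,0,0.18],[0.5,-2.3,0.15,0.5,0,0,0.18],[0.5,-2.2,0.6,1,0,0,0.18],[0.5,-2.1,0.95,1.2,0,0,0.18],[0.5,-1.9,1.3,1.2,0,0,0.18],[0.5,-1.6,1.6,1.2,0,0,0.18],[0.5,-1.3,1.9,1.2,0,0,0.18],[0.5,-0.9,2.1,1.2,0,0,0.18],[0.5,-0.5,2.2,1.2,0,0,0.18],[0.5,-0.1,1.5,1.2,0,0,0.1],[0.5,0,0,0,0,0,0],[0.5,0,0,0,0,0,0]]

```text
time_s: 53.02
ee_pos: [452.5, -321.0, 207.2]
ee_rot: [-179.5, 0.5, -14.6]
force: [0.2, 0.1, 0.7]
gripper_width: 45.4
```

```bash
python3 plan.py 457.2 -334.5 60 -16.9 8 0.5
python3 - <<'E'
from h import *; from lid import lid
grab('wrist'); lid('wrist',(300,600,-480,-190))
grab('scene'); lid('scene',(300,600,-480,-190))
E
```

```text
from [ 452.5 -321.   207.2] [-179.5     0.53  -14.62] F [0.2 0.1 0.7] w 45.4
[[[0.5,0.12,0.16,1.84,-0.001,0.001,0.005],[0.5,0.11,0.16,1.84,-0.001,0.001,0.005],[0.5,0.11,0.16,1.84,-0.001,0.001,0.005],[0.5,0.11,0.16,1.84,-0.001,0.001,0.005],[0.5,0.11,0.15,1.84,-0.001,0.001,0.005],[0.5,0.11,0.15,1.84,-0.001,0.001,0.005],[0.5,0.11,0.15,1.84,-0.001,0.001,0.005],[0.5,0.11,0.15,1.84,-0.001,0.001,0.005]]]
plate [  208    81   172   166 23593] ((457.3551940917969, -334.00836181640625), (187.35780334472656, 187.31202697753906), 72.98419952392578) [11.26482034 12.56889426 13.86897015]
bar [290.4991119  171.09058615] ((457.58697509765625, -334.3061828613281), (9.977149963378906, 64.35706329345703), 72.95897674560547) [38.41721964 40.29210788 41.70666131]
plate [ 132  158   73   53 1869] ((457.16455078125, -336.3890075683594), (196.28826904296875, 193.07034301757812), 72.87275695800781) [ 7.06669052 11.25318114 15.0954847 ]
bar [166.90322581 177.30645161] ((458.98480224609375, -335.04718017578125), (13.078373908996582, 66.35636901855469), 70.9927978515625) [31.16140994 37.95617253 41.689206  ]
```

>>> move_arm:
  increments:
    - [[0.5,0.2,0.4,1.5,-0.002,0.002,0.01],[0.5,0.2,0.4,1.8,-0.002,0.002,0.01],[0.5,0.2,0.3,1.8,-0.002,0.002,0.01],[0.5,0.1,0.2,1.8,-0.002,0.002,0.008],[0.5,0,0,1.8,0,0,0],[0.5,0,0,1.8,0,0,0],[0.5,0,0,1.2,0,0,0],[0.5,0,0,0.4,0,0,0],[0.5,0,0,0,0,0,0]]

```text
time_s: 54.25
ee_pos: [456.5, -333.6, 79.4]
ee_rot: [180.0, -0.0, -16.6]
force: [0.6, -0.6, 0.1]
gripper_width: 45.6
```

```bash
python3 plan.py 457.4 -334.3 -3 -17 4 0.5
```

```text
from [ 456.5 -333.6   79.4] [ 1.7997e+02 -2.0000e-02 -1.6620e+01] F [ 0.6 -0.6  0.1] w 45.6
[[[0.5,0.03,0.01,2.06,0,0,0.002],[0.5,0.03,0.01,2.06,0,0,0.002],[0.5,0.03,0.01,2.06,0,0,0.002],[0.5,0.03,0.01,2.06,0,0,0.002]]]
```

>>> move_arm:
  increments:
    - [[0.5,0.05,0.05,1.5,0,0,0.003],[0.5,0.03,0,1.5,0,0,0.003],[0.5,0,0,1.5,0,0,0],[0.5,0,0,1.5,0,0,0],[0.5,0,0,1.0,0,0,0],[0.5,0,0,0.5,0,0,0],[0.5,0,0,0,0,0,0]]

```text
time_s: 55.12
ee_pos: [457.6, -334.7, -0.6]
ee_rot: [180.0, -0.1, -17.0]
force: [-0.0, 0.8, 0.4]
gripper_width: 45.6
```

>>> move_arm:
  increments:
    - [[0.5,0,0,0.2,0,0,0],[0.5,0,0,0,0,0,0],[0,0,0,0,0,0,0],[0,0,0,0,0,0,0],[0,0,0,0,0,0,0],[0,0,0,0,0,0,0],[0,0,0,0,0,0,0],[0,0,0,0,0,0,0]]
  force: 40

```text
time_s: 56.12
ee_pos: [458.6, -335.3, -1.1]
ee_rot: [179.9, -0.2, -17.0]
force: [-0.1, -0.1, -0.6]
gripper_width: 9.6
```

>>> move_arm:
  increments:
    - [[0,0,0,-0.5,0,0,0],[0,0,0,-1,0,0,0],[0,0,0,-2,0,0,0],[0,0,0,-2.5,0,0,0],[0,0,0,-2.5,0,0,0],[0,0,0,-2.5,0,0,0],[0,0,0,-2,0,0,0],[0,0,0,-1,0,0,0],[0,0,0,0,0,0,0],[0,0,0,0,0,0,0]]

```text
time_s: 57.38
ee_pos: [455.8, -333.4, 144.0]
ee_rot: [180.0, 0.1, -17.0]
force: [-1.0, -0.5, -3.4]
gripper_width: 9.7
```

```bash
python3 plan.py 536.1 -27.6 170 -4 12 0
cat > held.py <<'E'
from h import *
def held():
    w=grab('wrist'); s=monitor.state(); T=np.array(s['ee_pos']); P=cloud(w); hsv=cv2.cvtColor(w['color'],cv2.COLOR_RGB2HSV).astype(int)
    k=(abs(P[...,2]-(T[2]+13.5))<9)&(np.hypot(P[...,0]-T[0],P[...,1]-T[1])<140)&(hsv[...,1]<60)&(hsv[...,2]>80)
    n,l,st,c=cv2.connectedComponentsWithStats(k.astype(np.uint8)); k=l==1+st[1:,4].argmax()
    q=P[k]; A=np.c_[q[:,:2]-T[:2],np.ones(len(q))]; pl=np.linalg.lstsq(A,q[:,2],rcond=None)[0]
    r=cv2.minAreaRect(q[:,:2].astype(np.float32)); print('held',len(q),r,'off',(np.array(r[0])-T[:2]).round(1),'yawoff',r[2]-90-s['ee_rot'][2],'tilt',np.degrees(pl[:2]).round(2),'z-ee',(pl[2]-T[2]).round(1),'T',T.round(1),s['ee_rot'].round(2),s['force'].round(1))
if __name__=='__main__': held()
E
python3 held.py
```

```text
from [ 455.8 -333.4  144. ] [ 1.7999e+02  5.0000e-02 -1.6990e+01] F [-1.  -0.5 -3.4] w 9.7
[[[0,-0.1,-2.63,-0.22,0,0,-0.019],[0,-0.06,-2.63,-0.22,0,0,-0.019],[0,-0.01,-2.63,-0.22,0,0,-0.019],[0,0.04,-2.63,-0.22,0,0,-0.019],[0,0.09,-2.63,-0.22,0,0,-0.019],[0,0.14,-2.63,-0.22,0,0,-0.019],[0,0.19,-2.63,-0.22,0,0,-0.019],[0,0.24,-2.62,-0.22,0,0,-0.019],[0,0.29,-2.62,-0.22,0,0,-0.019],[0,0.34,-2.61,-0.22,0,0,-0.019],[0,0.39,-2.61,-0.22,0,0,-0.019],[0,0.44,-2.6,-0.22,0,0,-0.019]]]
held 56656 ((494.0138244628906, -344.85296630859375), (188.4381866455078, 104.43817901611328), 72.9598388671875) off [ 38.2 -11.5] yawoff -0.04517144714854027 tilt [-0.33  0.07] z-ee 13.8 T [ 455.8 -333.4  143.9] [ 1.7999e+02  6.0000e-02 -1.6990e+01] [-0.6 -0.  -3.2]
```

The cover is held level, 1.5 mm off along tool x. Moving over the housing.

>>> move_arm:
  increments:
    - [[0,-0.1,-1.5,-0.4,0,0,-0.019],[0,-0.05,-2.6,-0.3,0,0,-0.019],[0,0,-2.8,-0.2,0,0,-0.019],[0,0,-2.8,-0.2,0,0,-0.019],[0,0.1,-2.8,-0.2,0,0,-0.019],[0,0.1,-2.8,-0.2,0,0,-0.019],[0,0.2,-2.8,-0.2,0,0,-0.019],[0,0.2,-2.8,-0.2,0,0,-0.019],[0,0.3,-2.6,-0.2,0,0,-0.019],[0,0.3,-2,0,0,0,-0.019],[0,0.4,-1,0,0,0,-0.019],[0,0,0,0,0,0,0]]

```text
time_s: 58.92
ee_pos: [521.3, -56.5, 162.5]
ee_rot: [-179.5, 0.7, -4.0]
force: [-0.1, 0.0, -2.1]
gripper_width: 9.8
```

```bash
python3 plan.py 537.6 -27.7 120 -4 5 0
```

```text
from [521.3 -56.5 162.5] [-179.51    0.67   -4.02] F [-0.1  0.  -2.1] w 9.8
[[[0,0.29,-0.59,0.85,-0.002,0.002,0],[0,0.29,-0.59,0.85,-0.002,0.002,0],[0,0.29,-0.59,0.85,-0.002,0.002,0],[0,0.29,-0.59,0.85,-0.002,0.002,0],[0,0.29,-0.6,0.85,-0.002,0.002,0]]]
```

>>> move_arm:
  increments:
    - [[0,0.4,-0.9,0.3,-0.003,0.004,0],[0,0.4,-0.9,0.5,-0.003,0.004,0],[0,0.3,-0.7,0.8,-0.002,0.002,0],[0,0.1,-0.2,0.8,0,0,0],[0,0,0,0.8,0,0,0],[0,0,0,0.4,0,0,0],[0,0,0,0,0,0,0],[0,0,0,0,0,0,0]]

```text
time_s: 59.92
ee_pos: [535.0, -30.3, 122.9]
ee_rot: [180.0, 0.2, -4.2]
force: [0.1, -0.4, -3.1]
gripper_width: 9.5
```

```bash
python3 plan.py 537.6 -27.7 75 -4 5 0; python3 held.py
```

```text
from [535.  -30.3 122.9] [179.95   0.21  -4.17] F [ 0.1 -0.4 -3.1] w 9.5
[[[0,0.05,-0.06,0.96,0,0.001,-0.001],[0,0.05,-0.06,0.96,0,0.001,-0.001],[0,0.05,-0.06,0.96,0,0.001,-0.001],[0,0.05,-0.06,0.96,0,0.001,-0.001],[0,0.05,-0.06,0.96,0,0.001,-0.001]]]
held 56658 ((574.9625244140625, -32.64891052246094), (188.49697875976562, 104.4207992553711), 85.72571563720703) off [40.  -2.3] yawoff -0.10377645966951565 tilt [-0.5  -0.01] z-ee 13.7 T [535.  -30.3 123. ] [179.95   0.2   -4.17] [-0.1  0.3 -2.4]
```

>>> move_arm:
  increments:
    - [[0,0.2,-0.2,0.3,0,0.001,-0.002],[0,0.1,-0.1,0.8,0,0.001,-0.002],[0,0,0,0.9,0,0.001,0],[0,0,0,0.9,0,0,0],[0,0,0,0.9,0,0,0],[0,0,0,0.4,0,0,0],[0,0,0,0,0,0,0],[0,0,0,0,0,0,0]]

```text
time_s: 60.98
ee_pos: [538.4, -27.5, 77.9]
ee_rot: [180.0, 0.0, -3.9]
force: [-0.0, -1.1, -1.7]
gripper_width: 9.5
```

```bash
python3 plan.py 537.8 -28.1 60 -4 5 0
```

```text
from [538.4 -27.5  77.9] [ 1.7995e+02  2.0000e-02 -3.9300e+00] F [-0.  -1.1 -1.7] w 9.5
[[[0,-0.01,0.01,0.36,0,0,0],[0,-0.01,0.01,0.36,0,0,0],[0,-0.01,0.01,0.36,0,0,0],[0,-0.01,0.01,0.36,0,0,0],[0,-0.01,0.01,0.36,0,0,0]]]
```

>>> move_arm:
  increments:
    - [[0,-0.05,0.05,0.6,0,0,0],[0,0,0,0.6,0,0,0],[0,0,0,0.5,0,0,0],[0,0,0,0.2,0,0,0],[0,0,0,0,0,0,0]]

```text
time_s: 61.6
ee_pos: [538.1, -28.0, 57.9]
ee_rot: [180.0, -0.0, -3.9]
force: [-0.6, -1.0, -2.9]
gripper_width: 9.6
```

>>> move_arm:
  increments:
    - [[0,0,0,0.15,0,0,0],[0,0,0,0.15,0,0,0],[0,0,0,0.15,0,0,0],[0,0,0,0.15,0,0,0],[0,0,0,0,0,0,0]]

```text
time_s: 62.22
ee_pos: [538.4, -28.1, 51.9]
ee_rot: [180.0, -0.1, -3.9]
force: [0.1, -0.9, -2.7]
gripper_width: 9.8
```

>>> move_arm:
  increments:
    - [[0,0,0,0.15,0,0,0],[0,0,0,0.15,0,0,0],[0,0,0,0.1,0,0,0],[0,0,0,0.1,0,0,0],[0,0,0,0,0,0,0]]

```text
time_s: 62.85
ee_pos: [538.5, -28.1, 46.5]
ee_rot: [180.0, -0.1, -3.9]
force: [-0.9, -0.5, -2.5]
gripper_width: 9.9
```

>>> move_arm:
  increments:
    - [[0,0,0,0.05,0,0,0],[0,0,0,0.05,0,0,0],[0,0,0,0,0,0,0]]

```text
time_s: 63.22
ee_pos: [538.5, -28.0, 46.0]
ee_rot: [180.0, -0.1, -3.9]
force: [-0.0, 0.8, -2.5]
gripper_width: 9.4
```

>>> move_arm:
  increments:
    - [[0,0,0,0.05,0,0,0],[0,0,0,0.05,0,0,0],[0,0,0,0,0,0,0]]

```text
time_s: 63.6
ee_pos: [538.6, -28.1, 45.9]
ee_rot: [180.0, -0.1, -3.9]
force: [-0.9, -0.3, -1.3]
gripper_width: 9.8
```

Contact at the predicted height: the load is coming off. One more nudge, then release and rise.

>>> move_arm:
  increments:
    - [[0,0,0,0.1,0,0,0],[0,0,0,0.05,0,0,0],[0,0,0,0,0,0,0]]

```text
time_s: 63.98
ee_pos: [538.6, -28.1, 45.9]
ee_rot: [180.0, -0.2, -3.9]
force: [-1.1, -0.1, -0.4]
gripper_width: 9.8
```

>>> move_arm:
  increments:
    - [[0.4,0,0,0,0,0,0],[0.4,0,0,0,0,0,0],[0.4,0,0,0,0,0,0],[0.4,0,0,0,0,0,0],[0.4,0,0,-0.5,0,0,0],[0.4,0,0,-1.5,0,0,0],[0.4,0,0,-3,0,0,0],[0.4,0,0,-4.5,0,0,0],[0.4,-1,0,-5,0,0,0],[0.4,-3,0,-5,0,0,0],[0.4,-3,0,-3,0,0,0],[0.4,0,0,0,0,0,0]]

```text
time_s: 65.47
ee_pos: [468.1, -23.0, 284.5]
ee_rot: [179.9, -0.8, -3.9]
force: [0.8, -0.5, -0.6]
gripper_width: 36.6
```

```bash
cat > fin.py <<'E'
from h import *
w=grab('wrist'); P=cloud(w); x,y,z=P[...,0],P[...,1],P[...,2]; hsv=cv2.cvtColor(w['color'],cv2.COLOR_RGB2HSV).astype(int)
k=(abs(z-60)<6)&(abs(x-536)<110)&(abs(y+28)<115)&(hsv[...,1]<60)&(hsv[...,2]>80)
n,l,st,c=cv2.connectedComponentsWithStats(k.astype(np.uint8)); k=l==1+st[1:,4].argmax()
q=P[k]; A=np.c_[q[:,:2]-[536,-28],np.ones(len(q))]; pl=np.linalg.lstsq(A,q[:,2],rcond=None)[0]
print('lid',len(q),cv2.minAreaRect(q[:,:2].astype(np.float32)),'tilt',np.degrees(pl[:2]).round(2),'z',pl[2].round(1),monitor.state()['ee_pos'].round(1))
k=(abs(z-90)<6)&(abs(x-538)<125)&(abs(y+8)<145)&(hsv[...,1]<90); q=P[k]; print('chassis top z',np.median(q[:,2]).round(1))
save(w,'final_w.png',s=1)
s=grab('scene'); save(s,'final_s.png',(130,130,430,330),2.6)
E
python3 fin.py
```

```text
lid 23567 ((537.373046875, -27.531166076660156), (188.00213623046875, 186.79905700683594), 85.98116302490234) tilt [-0.02 -0.05] z 59.5 [468.4 -23.1 283.1]
chassis top z 88.3
```

View pics/final_s.png

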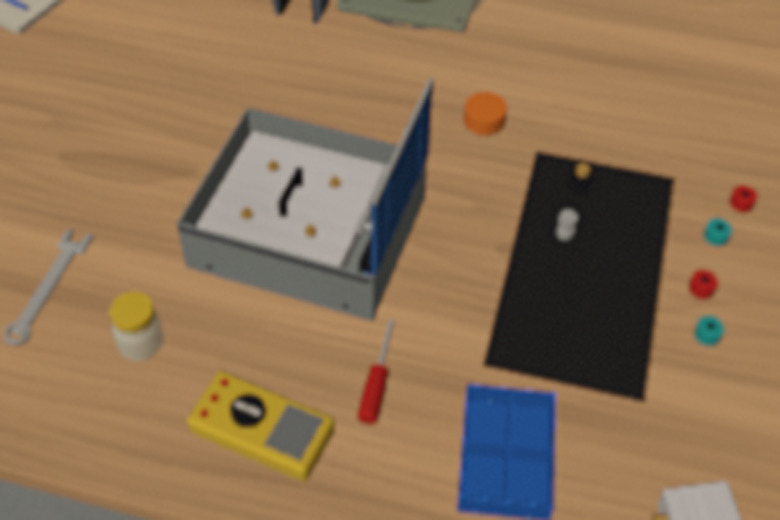

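Cover level (tilt ≤0.05°), plate top at 59.5 (58 expected plus a 1.5 mm camera bias), bystanders in place, dust cover upright. Handing in.

```bash
python3 -c "
from workcell import job
print(job.job_done())"
```

```text
the job is handed in; nothing more can be done
None
```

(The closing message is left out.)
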